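# Latch the clamping cover onto the tube rack

## Task

Take the metal cover off its black parking dock: squeeze its two orange side buttons together to free the latches and lift it off. Keeping it level, lower it over both locating pins of the green tube rack until it is fully home, then let go so that both latches spring out and lock it down. Leave the other things on the bench where they are.

Things in the scene. Friction and masses are not known exactly. Their poses are not given: they have to be found in the camera images.
- cover: Aluminium plate 156 (x) x 124 (y) x 8 mm, 0.3 kg, the same after a half turn. Origin at the centre of its underside, z up, x along its length. Two 11 mm through holes at x = +-60 mm, y = 0. In the middle a fixed grey grip block, 26 (x) x 20 (y) mm, top 48 mm above the underside, with an upright orange button at its +y and -y sides. Starts latched in the dock; carry it with both buttons held squeezed.
- cover_grip (a point): Point midway between the two orange buttons, 38 mm above the cover's underside: a good height to squeeze and carry, fingers closing along the cover's y. Each button is 26 (x) x 8 (y) mm, its side free from 12 to 50 mm above the underside. Over their outer faces they measure 52 mm along y when free, 36 mm when squeezed fully against the block.
- latch_a (a joint): Travel (m) of the button and latch on the cover's +y side: 0 = sprung out, 0.008 = fully squeezed. Spring 2 N at 0, 5 N at 0.008. The button carries a flat steel bolt, 16 mm wide, 8 to 12 mm above the cover's underside, that runs outward over the plate, ends 8 mm past the plate's long edge when free and level with the edge when squeezed.
- latch_b (a joint): The same for the button and bolt on the cover's -y side.
- dock: Black parking dock fixed to the bench, 180 (x) x 164 (y) mm, origin at the centre of its underside. The cover starts on it, its underside 14 mm above the bench, x axes alike. Steel keeper posts at y = +-73 to 80 mm, 32 mm high, 30 mm long, have lips inward to y = +-66 mm, 2 mm above the bolts: they hold the cover until both buttons are squeezed. No pins; end stops at x = +-80 to 88 mm, 18 mm high.
- rack: Green tube rack fixed to the bench, foot 180 (x) x 164 (y) mm, origin at the centre of its underside, x along its length through both pins. The cover rests on two flat shoulders 53 mm above the bench; tube caps stay lower. Keeper posts at y = +-73 to 80 mm with lips 67 to 71 mm above the bench, inward to y = +-66 mm: squeezed bolts pass between the lips, released bolts spring out below them.
- rack_seat (a point): Point on the rack midway between the pins at shoulder height (53 mm above the bench): the origin of the seated cover lies here, its x along the rack's x, either way round.
- pin_a (a point): Tip of the upright steel locating pin at x = +60 mm, y = 0 of the rack: 8 mm diameter, from the shoulder at 53 mm to 83 mm above the bench, its top 6 mm tapering to 3 mm diameter.
- pin_b (a point): Tip of the like pin at x = -60 mm of the rack.
- reagent: Amber bottle with a white cap, 56 mm diameter, 115 mm high. Bystander; origin at the centre of its underside.
- tipbox: Blue box with a white lid, 84 x 119 x 65 mm. Bystander; origin at the centre of its underside.
- beaker: Glass beaker, 68 mm diameter, 85 mm high. Bystander; origin at the centre of its underside.
- jar: White jar with a green cap, 48 mm diameter, 70 mm high. Bystander; origin at the centre of its underside.
Mind the look-alikes: they are no part of the job. Of the things like the cover, leave any that is brown or pink; of the rest the larger one is meant.

How it is judged:
By the outcome, as a careful person would: the job done as asked, in the order asked, and still so for the second after the job is handed in, with the robot touching nothing.
It also fails if it takes over 48 s, if anything falls off the work surface, if the arm or the gripper's body presses on something with over 40 N, if the wrist force passes 120 N, or if a joint passes its speed limit or range.

## Robot

A 7-joint arm with a two-finger parallel gripper is mounted at the origin on the work surface. World frame = base frame: x ahead of the robot, y to its left, z up, the work surface at z = 0. Lengths are in mm, angles in rad, forces in N, time in s.
With the tool pointing down it reaches from about 425 to 950 mm from the base axis. Payload 4.7 kg.
Tool frame: the origin (TCP) lies at the very end of the fingers, on their centre line; the grasp point (between the pads) lies 19 mm behind it; z points along the fingers, y is the direction in which the jaws open and shut (so a half turn about z gives the same grasp; the last joint's range is limited). The gripper opens to 85 mm and grips with 20 to 120 N. Pads are 22 mm wide; open, the fingers measure 114 mm over their backs; the gripper's body (76 mm by 85 mm) begins 54 mm behind the grasp point. The pads swing forward as they close: fully open they stand 13 mm farther back than shut.
Start: joints at [1.314, 0.469, -0.049, 1.532, 0.024, 1.141, -0.082], TCP at [152.486, -657.57, 206.735] pointing down, gripper open.
Joint ranges: [-2.59, 2.59], [-0.33, 1.99], [-1.39, 1.29], [0.1, 2.45], [-1.04, 4.18], [0.21, 1.99], [-2.66, 2.66]. Speed limits (rad/s): [2.57, 2.57, 3.14, 3.14, 3.14, 3.14, 3.14].

## Interface

Orientations are given as a unit quaternion [x, y, z, w].
In Python, from station import arm gives the robot as it stands.
- The arm moves only by the shell command python3 -m creep 'ROWS' [FORCE]. ROWS is JSON, a list of rows, each an object of numbers: "x", "y", "z": the shift along the tool's x, y, z in cm; "turn": the turn about the tool's z in degrees; "claw": the opening, from 0 (shut) to 1 (fully open). A call has 1 to 10 rows; each row shifts and turns the commanded pose from where the row before left it, along the tool's axes as they then stand; what a row does not reach is not made up. A row lasts 1/8 s, in which the tool goes at most 62.5 mm and 10.7 degrees, less where a joint would pass 70% of its speed; a pose out of reach is approached as far as the arm can. A call with a gripper value outside its range is refused whole. The fingers move at their own pace and stop on an object; FORCE is the grip in N (left out, the last holds). Time passes only in rows, so rows that do not move let the fingers close. It gives the time, the measured TCP pose, the force and the opening at its end, in the units of the state.
- arm.observe(): the state, without advancing time (a new reading comes with each control period).
- arm.read_camera(name): name is "scene" or "top"; returns a dict with "image" (480x640x3 uint8, blue, green, red), "z_map" (480x640 float32, mm along the optical axis (not along the pixel's ray), 0 where there is no reading), "fx", "fy", "cx", "cy" (pixels), "k1" (the pictures are not rectified: a ray, as slopes to the right and down, at radius r is drawn at 1 + k1 r^2 times it, then the intrinsics apply), "R" (3x3) and "t" (3): a world point X has camera coordinates R X + t. Camera axes: x right, y down, z forward; pixel columns grow to the right and rows downward; lengths in mm; the calibration is good to about 2 mm. A picture is of the moment at which its call begins.
- arm.sign_off(): hands the job in, once; it reports no verdict.
Trained networks look in a picture, given as the dict that the camera call returned (one of the last four; its "shot" number tells which), for a name from the list of things; names that differ only in an ending like _2 or _b are one class to them, and where a whole thing is asked for, a point or a joint stands for the part that bears it (a point fixed in the world has none). Each returns a list of dicts, best first, with "confidence" (0 to 1); they miss things now and then, are a little off and sometimes report something else, mostly with a low value. They report only what shows in the picture. A call takes as long as a camera call. They do not tell look-alikes from the thing itself.
- arm.search_frame(thing, picture): "location" ([column, row] in pixels, amid what is visible of it).
The state is a dict: "t": time; "qpos": joint angles; "qvel": joint speeds; "joint_efforts": joint torques, N m; "tcp_pos": TCP position; "tcp_rot": TCP orientation; "ft_force": force on the tool from outside, world axes, zero at the start; "moment": the same for the moment, N m; "opening": finger opening in mm.
Only numpy, scipy, OpenCV 4.12 (cv2) and the standard library are available. Lean on these libraries where they do the work, as an engineer would, in place of code of your own. Each camera call takes 0.05 s, during which the arm holds its last target.

## Working session

There is one attempt and no reset: what is moved stays moved. The work goes in short steps, Python scripts to look and compute and a shell command to move; the robot and the scene stay as the last step left them, time stands still between calls to the robot, and variables do not carry over. Pictures are saved under pics/ and viewed, and the job is handed in when it is done.

```bash
mkdir -p pics; ls; cat > h.py <<'E'
import numpy as np, cv2
def pix2w(p,u,v,z=None,plane=None):
    K=np.array([[p['fx'],0,p['cx']],[0,p['fy'],p['cy']],[0,0,1.]])
    xd=(u-p['cx'])/p['fx']; yd=(v-p['cy'])/p['fy']
    x,y=xd,yd
    for _ in range(30):
        s=1+p['k1']*(x*x+y*y); x,y=xd/s,yd/s
    R=np.array(p['R']);t=np.array(p['t'])
    d=R.T@np.array([x,y,1.]); c=-R.T@t
    if plane is not None: z=(plane-c[2])/d[2]
    return c+d*z
def proj(p,X):
    R=np.array(p['R']);t=np.array(p['t']); c=R@np.array(X,float)+t
    x,y=c[0]/c[2],c[1]/c[2]; s=1+p['k1']*(x*x+y*y)
    return p['fx']*x*s+p['cx'],p['fy']*y*s+p['cy']
def cloud(p):
    z=p['z_map']; v,u=np.mgrid[:480,:640].astype(float)
    xd=(u-p['cx'])/p['fx']; yd=(v-p['cy'])/p['fy']; x,y=xd.copy(),yd.copy()
    for _ in range(30):
        s=1+p['k1']*(x*x+y*y); x,y=xd/s,yd/s
    P=np.stack([x*z,y*z,z],-1)-np.array(p['t'])
    W=P@np.array(p['R']); W[z<=0]=np.nan
    return W
E
python3 - <<'E'
from station import arm
import cv2,pickle,h
for n in ['scene','top']:
    p=arm.read_camera(n); cv2.imwrite(f'pics/{n}0.png',p['image'])
    for th in ['cover','dock','rack','cover_grip','pin_a']:
        try: r=arm.search_frame(th,p)
        except Exception as e: print(th,e); continue
        for d in r: 
            u,v=d['location']; z=p['z_map'][int(v),int(u)]
            print(n,th,d['location'],round(d['confidence'],2),h.pix2w(p,u,v,z).round(0) if z>0 else None)
    pickle.dump(p,open(f'{n}0.pkl','wb'))
    print(p['k1'],p['fx'],-p['R'].T@p['t'])
o=arm.observe();print({k:o[k] for k in ['t','tcp_pos','tcp_rot','opening']})
E
```

```text
pics
scene cover [356.4, 306.0] 0.97 [499. 244.  35.]
scene cover [315.0, 252.6] 0.95 [516.  47.  36.]
scene cover [443.5, 283.3] 0.88 [264. 302.  49.]
scene cover [312.0, 387.8] 0.84 [707. 385.  37.]
scene dock [345.5, 331.6] 0.67 [557. 288.  18.]
scene dock [359.4, 308.8] 0.17 [498. 257.  40.]
scene rack [280.1, 184.0] 0.6 [ 497. -210.   46.]
scene cover_grip [359.7, 309.1] 0.87 [499. 259.  43.]
scene cover_grip [317.0, 252.0] 0.77 [510.  46.  33.]
scene cover_grip [442.4, 281.9] 0.68 [265. 298.  52.]
scene cover_grip [309.3, 389.5] 0.59 [715. 386.  37.]
scene cover_grip [279.2, 183.0] 0.24 [ 498. -214.   48.]
scene pin_a [278.7, 184.3] 0.87 [ 503. -205.   55.]
-0.05099501450894961 596.6550552695124 [ 948.1320919   827.4206566  1432.74977709]
top cover [313.6, 264.7] 0.8 [493.  26.  18.]
top cover [494.5, 252.5] 0.73 [ 521. -493.   70.]
top cover [200.1, 197.7] 0.64 [694. 366.  37.]
top cover [226.3, 352.0] 0.61 [243. 272.  50.]
top cover [243.3, 266.7] 0.57 [486. 232.  32.]
top cover [259.7, 261.8] 0.56 [501. 185.  30.]
top dock [257.6, 262.4] 0.69 [500. 191.  26.]
top dock [243.3, 267.7] 0.61 [482. 230.  44.]
top rack [403.4, 266.3] 0.68 [ 484. -234.   52.]
top cover_grip [228.4, 349.6] 0.95 [249. 266.  48.]
top cover_grip [312.3, 258.6] 0.88 [513.  30.   7.]
top pin_a [405.9, 267.9] 0.86 [ 480. -241.   49.]
-0.026553518150944894 448.48852940207905 [ 341.35707551    5.53349448 1339.39333737]
{'t': 0.6, 'tcp_pos': array([ 152.47638166, -657.55887571,  206.73334322]), 'tcp_rot': array([9.93521974e-01, 1.13640162e-01, 2.88035195e-05, 2.89282795e-05]), 'opening': 85.17457224459858}
```

View pics/scene0.png

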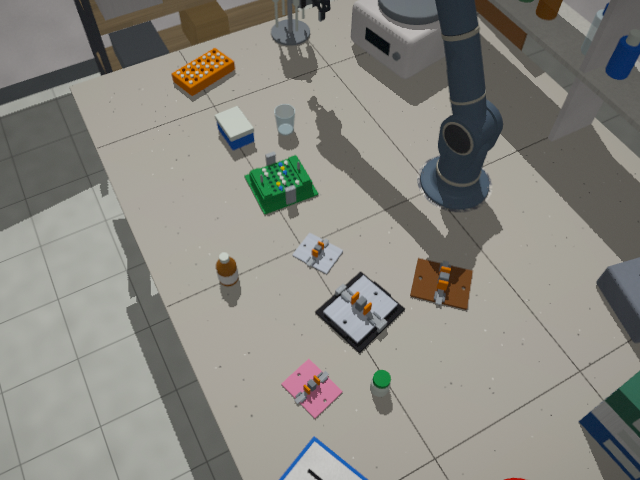

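View pics/top0.png

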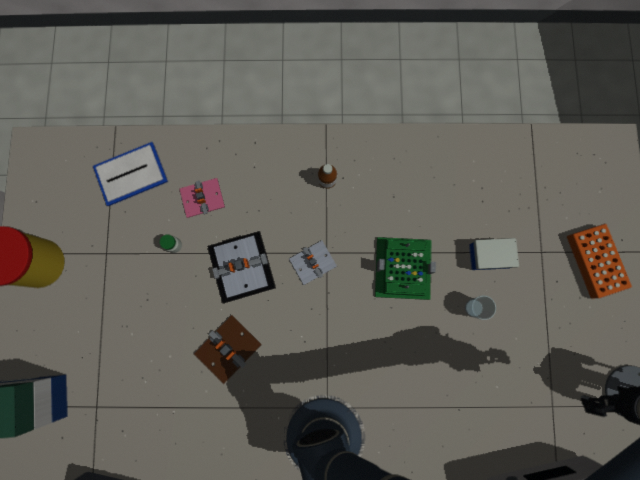

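The scene view (640x480) and the top view show four things like the cover:
- Brown at top (226,350): excluded by colour.
- Pink at top (202,198): excluded by colour.
- Small grey at top (312,262).
- Large grey at top (241,267), scene (358,308): it sits in the black dock. It fits, being the larger of the non-brown, non-pink ones.

The rack is at top (404,267). I'll confirm with a crop and measure.

```bash
python3 - <<'E'
import pickle,cv2,numpy as np,h
T=pickle.load(open('top0.pkl','rb'));S=pickle.load(open('scene0.pkl','rb'))
a=cv2.resize(T['image'][215:315,190:340],None,fx=5.2,fy=5.2,interpolation=cv2.INTER_CUBIC)
cv2.imwrite('pics/c1.png',a[:600,:800])
a=cv2.resize(T['image'][225:310,360:450],None,fx=7,fy=7,interpolation=cv2.INTER_CUBIC);cv2.imwrite('pics/c2.png',a[:600])
a=cv2.resize(S['image'][265:355,305:415],None,fx=6.6,fy=6.6,interpolation=cv2.INTER_CUBIC);cv2.imwrite('pics/c3.png',a[:600])
a=cv2.resize(S['image'][145:220,235:325],None,fx=8,fy=8,interpolation=cv2.INTER_CUBIC);cv2.imwrite('pics/c4.png',a[:600])
E
```

```text
(no output)
```

View pics/c1.png

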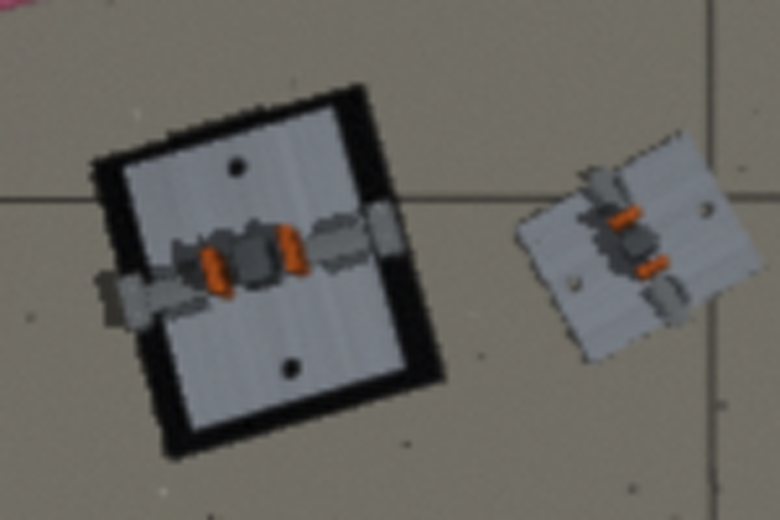

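View pics/c2.png

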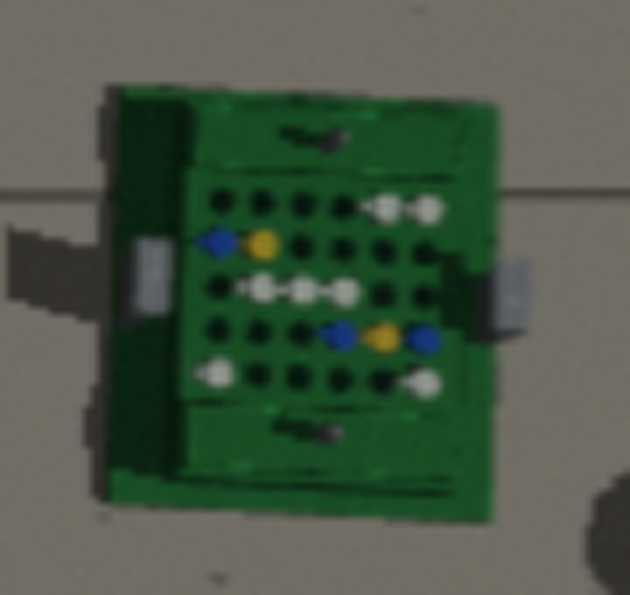

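View pics/c3.png

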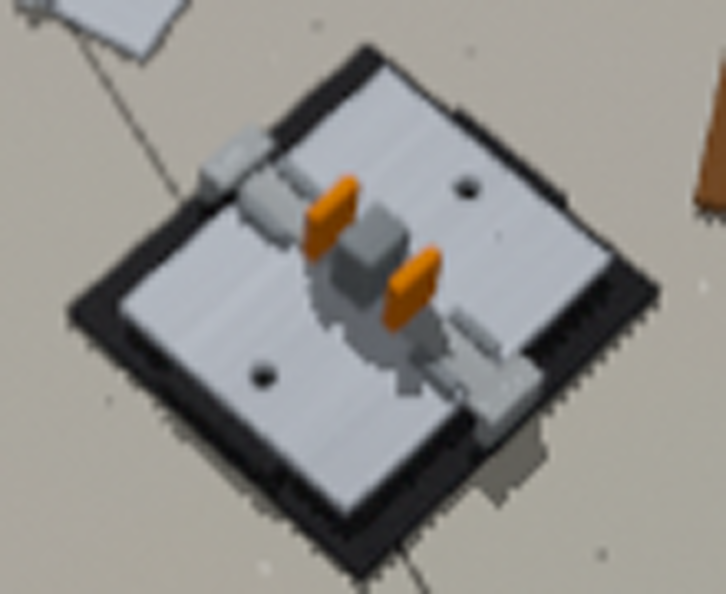

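View pics/c4.png

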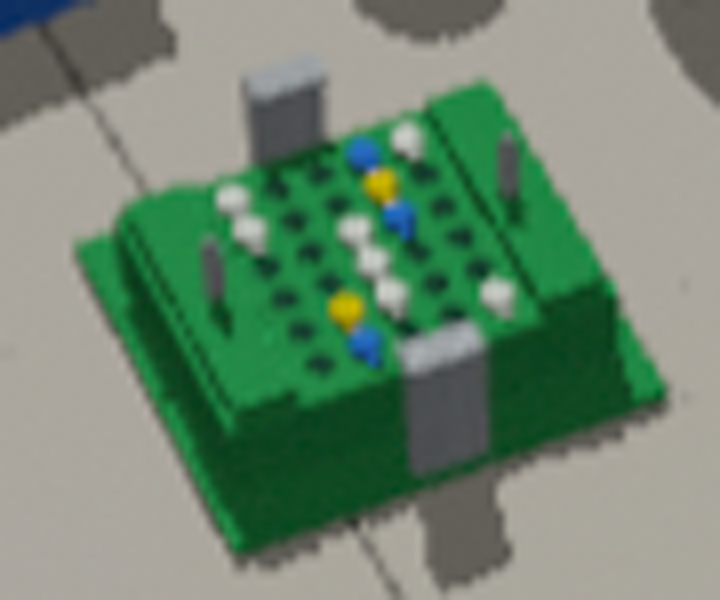

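The crop at top (241,267) confirms the large grey cover in the black dock. Its holes show in c1 at (236,167) and (291,368). The rack's pin tips show in c2 at (340,137) and (332,432).

```bash
python3 - <<'E'
import pickle,cv2,numpy as np,h
T=pickle.load(open('top0.pkl','rb'));S=pickle.load(open('scene0.pkl','rb'))
def cp(c,o,f): return [o[i]+(c[i]+.5)/f-.5 for i in (0,1)]
def tri(a,b):
    A=[];c=[]
    for p,(u,v) in((T,a),(S,b)):
        x0=h.pix2w(p,u,v,0);d=h.pix2w(p,u,v,1)-x0;d/=np.linalg.norm(d);M=np.eye(3)-np.outer(d,d);A.append(M);c.append(M@x0)
    return np.linalg.solve(A[0]+A[1],c[0]+c[1])
def show(n,ct,cs,ot,ft,os,fs,z):
    a=cp(ct,ot,ft);b=cp(cs,os,fs)
    A=h.pix2w(T,*a,plane=z);B=h.pix2w(S,*b,plane=z)
    print(n,A.round(1),B.round(1),tri(a,b).round(1));return A,B
D=((190,215),5.2,(305,265),6.6);K=((360,225),7,(235,145),8)
h1=show('hole far',(236,167),(263,376),*D,22)
h2=show('hole near',(291,368),(467,187),*D,22)
c=[show('c',x,y,*D,22) for x,y in [((123,167),(347,515)),((334,108),(122,304)),((408,370),(386,68)),((192,432),(611,257))]]
p1=show('pin far',(343,137),(210,238),*K,82)
p2=show('pin near',(336,432),(508,135),*K,82)
for i in (0,1):
    for n,a,b in (('cover',h1,h2),('rack',p1,p2)):
        d=a[i]-b[i];print(n,np.linalg.norm(d[:2]).round(1),'mid',((a[i]+b[i])/2).round(1),'yaw',np.degrees(np.arctan2(d[1],d[0])).round(2))
    P=[x[i] for x in c];print('corners mid',np.mean(P,0).round(1),[np.linalg.norm(P[k]-P[(k+1)%4]).round(1) for k in range(4)],[np.degrees(np.arctan2(*(P[j]-P[k])[[1,0]])).round(2) for j,k in((0,3),(1,2),(0,1),(3,2))])
# plate heights check from depth
for n,p in(('T',T),('S',S)):
    W=h.cloud(p)
    m=np.linalg.norm(W[...,:2]-((h1[0]+h2[0])/2)[:2],axis=-1)
    q=W[(m<55)&(m>40)];print(n,'plate z',np.nanmedian(q[:,2]))
    m=np.linalg.norm(W[...,:2]-((p1[0]+p2[0])/2)[:2],axis=-1)
    print(np.nanmedian(W[(m<65)][:,2]))
E
```

```text
hole far [547.4 260.2  22. ] [545.7 263.1  22. ] [546.4 261.5  20.3]
hole near [432.3 226.1  22. ] [430.1 228.8  22. ] [431.  227.3  20.7]
c [547.6 325.3  22. ] [546.6 329.9  22. ] [546.8 327.3  17.8]
c [581.6 204.6  22. ] [579.5 209.   22. ] [580.4 206.3  19. ]
c [431.1 159.8  22. ] [430.4 165.   22. ] [430.  161.5  16.8]
c [396.3 281.2  22. ] [395.6 283.6  22. ] [395.6 282.3  19.9]
pin far [ 544.1 -244.6   82. ] [ 542.  -242.6   82. ] [ 543.  -243.7   81.9]
pin near [ 424.6 -238.    82. ] [ 422.2 -235.7   82. ] [ 423.3 -237.    81.8]
cover 120.1 mid [489.8 243.1  22. ] yaw 16.52
rack 119.7 mid [ 484.3 -241.3   82. ] yaw -3.15
corners mid [489.1 242.7  22. ] [np.float64(125.3), np.float64(157.1), np.float64(126.3), np.float64(157.6)] [np.float64(16.22), np.float64(16.59), np.float64(105.74), np.float64(105.97)]
cover 120.5 mid [487.9 245.9  22. ] yaw 16.54
rack 120.0 mid [ 482.1 -239.1   82. ] yaw -3.3
corners mid [488.  246.9  22. ] [np.float64(125.3), np.float64(155.5), np.float64(123.6), np.float64(157.9)] [np.float64(17.05), np.float64(16.44), np.float64(105.26), np.float64(106.35)]
T plate z 22.584210843046797
46.65631950310432
S plate z 22.421427903568315
45.309929971166234
```

```bash
cat > w.py <<'E'
import sys,numpy as np
from station import arm
from scipy.spatial.transform import Rotation as Ro
o=arm.observe();R=Ro.from_quat(o['tcp_rot']).as_matrix();p=np.array(o['tcp_pos'])
print('t',round(o['t'],2),'tcp',p.round(1),'head',np.degrees(np.arctan2(R[1,0],R[0,0])).round(2),'tilt',np.degrees(np.arccos(-R[2,2])).round(2),'F',np.array(o['ft_force']).round(1),'M',np.array(o['moment']).round(2),'open',round(o['opening'],1))
if len(sys.argv)>3:
    g=np.array([float(a) for a in sys.argv[1:4]]);d=R.T@(g-p);print('tool shift cm',(d/10).round(2))
E
python3 -m creep '[{"x":4.1,"y":-3.3},{"x":4.1,"y":-3.3},{"x":4.1,"y":-3.3},{"x":4.1,"y":-3.3},{"x":4.1,"y":-3.3},{"x":4.1,"y":-3.3},{"x":4.1,"y":-3.3},{"x":4.1,"y":-3.3},{"x":4.1,"y":-3.3},{"x":4.1,"y":-3.3}]'; python3 w.py 489 244.5 180
```

```text
t 0.6 tcp [ 152.5 -657.6  206.7] head 13.05 tilt 0.0 F [ 0.4 -0.3 -0.8] M [ 0.04 -0.02  0.  ] open 85.2
tool shift cm [ 53.15 -80.28   2.67]$[0]: bad value
```

```bash
python3 -m creep '[{"x":4.1,"y":-3.3,"z":0,"turn":0,"claw":1},{"x":4.1,"y":-3.3,"z":0,"turn":0,"claw":1},{"x":4.1,"y":-3.3,"z":0,"turn":0,"claw":1},{"x":4.1,"y":-3.3,"z":0,"turn":0,"claw":1},{"x":4.1,"y":-3.3,"z":0,"turn":0,"claw":1},{"x":4.1,"y":-3.3,"z":0,"turn":0,"claw":1},{"x":4.1,"y":-3.3,"z":0,"turn":0,"claw":1},{"x":4.1,"y":-3.3,"z":0,"turn":0,"claw":1},{"x":4.1,"y":-3.3,"z":0,"turn":0,"claw":1}]'; python3 w.py 489 244.5 180
```

```text
t: 1.72
tcp_pos: [445.9, -283.6, 207.1]
tcp_rot: [0.994, 0.114, 0.0, 0.0]
ft_force: [0.4, -1.0, -1.2]
opening: 85.1
t 1.73 tcp [ 445.9 -283.6  207.1] head 13.04 tilt 0.06 F [ 0.4 -1.  -1.2] M [-0.01 -0.03 -0.04] open 85.1
tool shift cm [ 16.12 -50.48   2.68]
```

```bash
python3 -m creep '[{"x":1.7,"y":-5.5,"z":0,"turn":0,"claw":1},{"x":1.7,"y":-5.5,"z":0,"turn":0,"claw":1},{"x":1.7,"y":-5.5,"z":0,"turn":0,"claw":1},{"x":1.7,"y":-5.5,"z":0,"turn":0,"claw":1},{"x":1.7,"y":-5.5,"z":0,"turn":0,"claw":1},{"x":1.7,"y":-5.5,"z":0,"turn":0,"claw":1},{"x":1.7,"y":-5.5,"z":0,"turn":0,"claw":1},{"x":1.7,"y":-5.5,"z":0,"turn":0,"claw":1},{"x":0,"y":0,"z":0,"turn":-3.4,"claw":1},{"x":0,"y":0,"z":0,"turn":0,"claw":1}]'; python3 w.py 489 244.5 130
```

```text
t: 2.98
tcp_pos: [477.9, 174.9, 206.7]
tcp_rot: [0.99, 0.143, 0.0, 0.0]
ft_force: [0.1, -1.0, -0.3]
opening: 85.3
t 2.98 tcp [477.9 174.9 206.7] head 16.48 tilt 0.01 F [ 0.1 -1.  -0.3] M [ 0.04 -0.07  0.03] open 85.3
tool shift cm [ 3.04 -6.36  7.67]
```

```bash
python3 -m creep '[{"x":1.5,"y":-3.2,"z":3.8,"turn":0,"claw":1},{"x":1.5,"y":-3.2,"z":3.9,"turn":0,"claw":1},{"x":0,"y":0,"z":0,"turn":0,"claw":1},{"x":0,"y":0,"z":0,"turn":0,"claw":1}]'; python3 - <<'E'
from station import arm
import cv2,pickle
for n in ['scene','top']:
    p=arm.read_camera(n);pickle.dump(p,open(f'{n}1.pkl','wb'))
    if n=='scene': a=cv2.resize(p['image'][230:350,290:430],None,fx=5,fy=5,interpolation=cv2.INTER_CUBIC)
    else: a=cv2.resize(p['image'][210:310,180:310],None,fx=6,fy=6,interpolation=cv2.INTER_CUBIC)
    cv2.imwrite(f'pics/{n}1.png',a)
E
python3 w.py 489 244.5 33
```

```text
t: 3.48
tcp_pos: [489.3, 243.0, 130.1]
tcp_rot: [0.99, 0.142, 0.0, 0.0]
ft_force: [-0.0, 0.4, -0.3]
opening: 85.5
t 3.58 tcp [489.8 243.  130.9] head 16.29 tilt 0.13 F [ 0.2 -1.  -0.5] M [-0.03  0.02 -0.02] open 85.4
tool shift cm [-0.05 -0.18  9.79]
```

View pics/scene1.png

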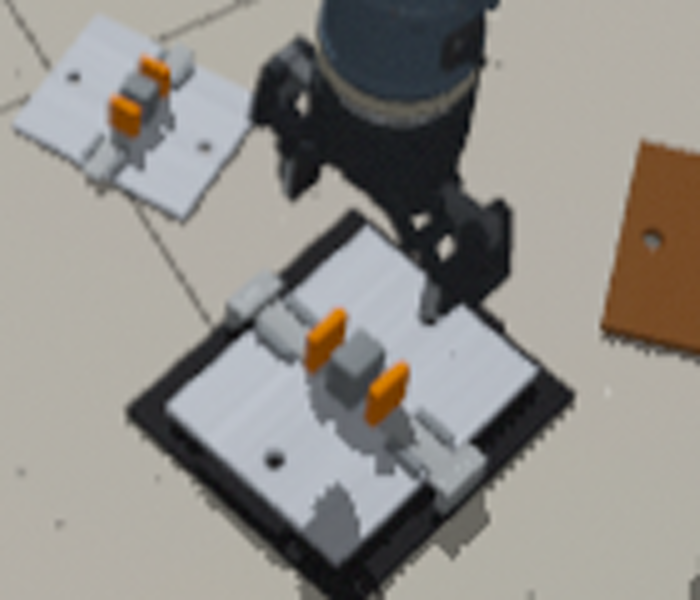

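View pics/top1.png

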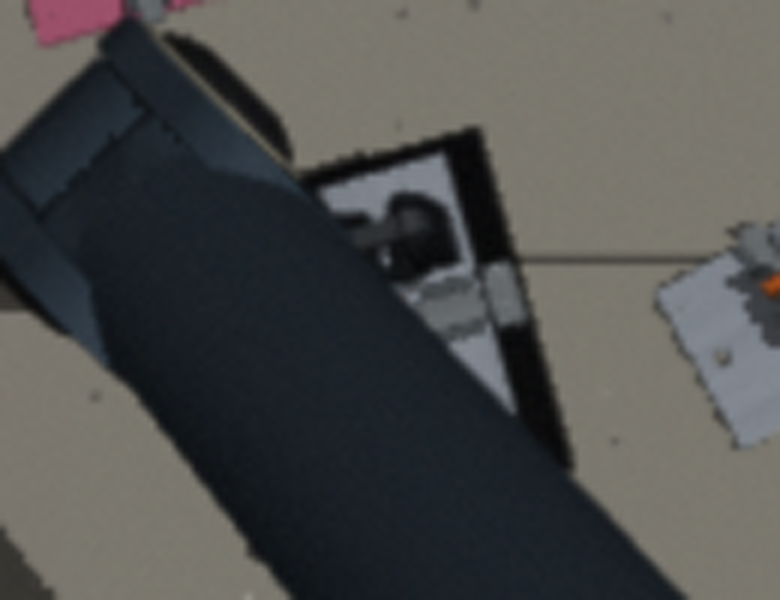

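Scene crop: the open gripper hangs over the cover and straddles the two buttons at (325,340) and (387,393). In the top view the arm hides the cover. Going down in steps.

```bash
python3 -m creep '[{"x":-0.1,"y":-0.2,"z":2.5,"turn":0,"claw":1},{"x":0,"y":0,"z":2.0,"turn":0,"claw":1},{"x":0,"y":0,"z":0,"turn":0,"claw":1},{"x":0,"y":0,"z":0,"turn":0,"claw":1}]'; python3 - <<'E'
from station import arm
import cv2,pickle
p=arm.read_camera('scene');pickle.dump(p,open(f'scene2.pkl','wb'))
cv2.imwrite('pics/scene2.png',cv2.resize(p['image'][240:350,300:420],None,fx=5.4,fy=5.4,interpolation=cv2.INTER_CUBIC))
E
python3 w.py 489 244.5 33
```

```text
t: 4.08
tcp_pos: [488.2, 245.8, 86.1]
tcp_rot: [0.99, 0.142, 0.001, -0.0]
ft_force: [0.8, 0.0, 0.2]
opening: 85.1
t 4.12 tcp [488.2 246.   86.2] head 16.39 tilt 0.15 F [ 0.3 -0.9  0.1] M [-0.02  0.02 -0.01] open 85.5
tool shift cm [0.02 0.17 5.32]
```

View pics/scene2.png

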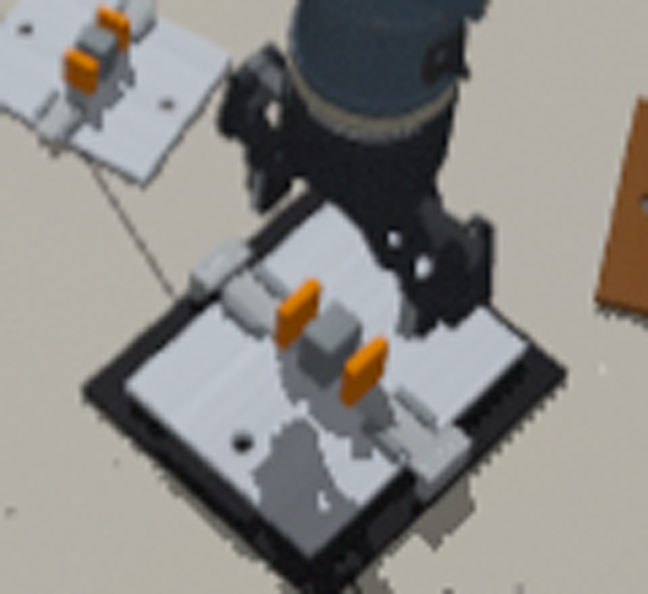

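```bash
python3 - <<'E'
import pickle,numpy as np,h
p=pickle.load(open('scene2.pkl','rb'))
ty=np.array([np.sin(np.radians(16.4)),-np.cos(np.radians(16.4)),0]);c=np.array([488.2,246,86])
tx=np.array([np.cos(np.radians(16.4)),np.sin(np.radians(16.4)),0])
for n,X in (('c',c),('a in',c+ty*42.5+[0,0,13]),('b in',c-ty*42.5+[0,0,13])):
  for s in (-11,11):
    u,v=h.proj(p,X+tx*s);print(n,s,round((u-300+.5)*5.4),round((v-240+.5)*5.4))
W=h.cloud(p)
for (cx,cy) in [(262,195),(272,190),(255,190),(410,325),(425,320),(460,300),(485,270)]:
    print(cx,cy,W[int(240+cy/5.4),int(300+cx/5.4)].round(1))
E
```

```text
c -11 352 288
c 11 321 317
a in -11 289 219
a in 11 257 247
b in -11 421 332
b in 11 389 361
262 195 [509.2 206.1 141.4]
272 190 [503.1 205.6 140.8]
255 190 [512.2 205.6 148. ]
410 325 [485.5 296.4 142.8]
425 320 [478.8 299.  146.3]
460 300 [475.3 316.4 191.8]
485 270 [462.7 312.6 199.3]
```

```bash
python3 - <<'E'
import pickle,numpy as np,h,cv2
p=pickle.load(open('scene2.pkl','rb'))
W=h.cloud(p)
c=np.radians(16.4);tx=np.array([np.cos(c),np.sin(c)]);ty=np.array([-np.sin(c),np.cos(c)])
D=W[...,:2]-[489,244.5]
X=D@tx;Y=D@ty;Z=W[...,2]
m=(np.abs(X)<40)&(np.abs(Y)<75)&(Z>75)&(Z<165)
o=np.argsort(Z[m])
print(np.c_[X[m],Y[m],Z[m]][o][:45].round(0).tolist())
E
python3 - <<'E'
import cv2
a=cv2.imread('pics/scene2.png');cv2.imwrite('pics/s2c.png',cv2.resize(cv2.convertScaleAbs(a[150:400,200:520],alpha=2.2,beta=20),None,fx=2.3,fy=2.3))
E
```

```text
[[6.0, 45.0, 124.0], [0.0, -42.0, 127.0], [4.0, 50.0, 127.0], [-5.0, -41.0, 128.0], [-7.0, -42.0, 128.0], [8.0, 43.0, 129.0], [5.0, -41.0, 129.0], [-3.0, -42.0, 129.0], [9.0, -41.0, 129.0], [-1.0, -43.0, 130.0], [9.0, 51.0, 130.0], [9.0, -44.0, 130.0], [-9.0, -41.0, 131.0], [4.0, -42.0, 132.0], [5.0, 53.0, 132.0], [8.0, -42.0, 132.0], [10.0, -48.0, 132.0], [3.0, 55.0, 132.0], [8.0, -46.0, 133.0], [-6.0, 56.0, 133.0], [8.0, -49.0, 133.0], [-6.0, -42.0, 134.0], [9.0, 47.0, 135.0], [7.0, 51.0, 137.0], [5.0, 53.0, 137.0], [6.0, -55.0, 137.0], [4.0, 58.0, 138.0], [-8.0, -41.0, 138.0], [5.0, -42.0, 138.0], [-0.0, -40.0, 138.0], [12.0, 52.0, 139.0], [-2.0, -42.0, 139.0], [-6.0, -42.0, 139.0], [10.0, -45.0, 140.0], [4.0, 52.0, 140.0], [9.0, -49.0, 140.0], [4.0, -43.0, 141.0], [3.0, -41.0, 141.0], [10.0, 47.0, 141.0], [11.0, -41.0, 141.0], [9.0, -43.0, 141.0], [7.0, 50.0, 141.0], [8.0, -50.0, 142.0], [0.0, 57.0, 142.0], [2.0, 59.0, 142.0]]
```

View pics/s2c.png

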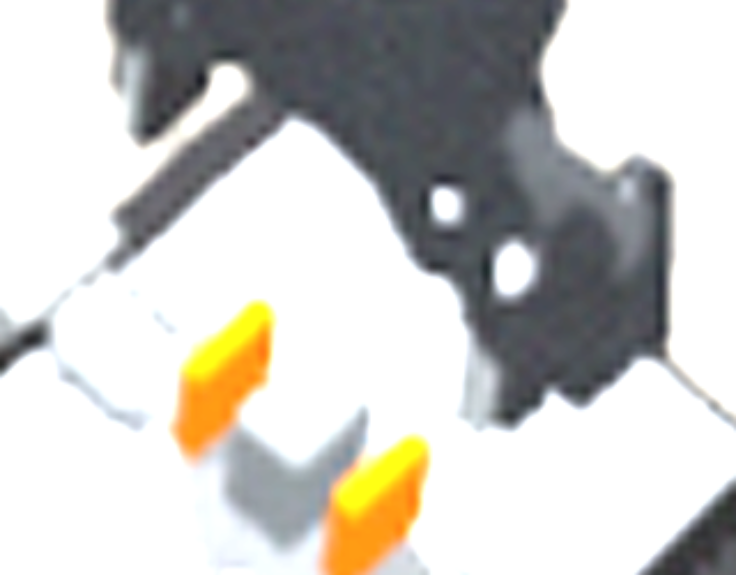

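```bash
python3 -m creep '[{"x":0,"y":0.1,"z":1.8,"turn":0,"claw":1},{"x":0,"y":0,"z":1.8,"turn":0,"claw":1},{"x":0,"y":0,"z":0,"turn":0,"claw":0.72},{"x":0,"y":0,"z":0,"turn":0,"claw":0.72}]'; cat > look.py <<'E'
import sys,pickle,numpy as np,h,cv2
from station import arm
p=arm.read_camera('scene')
n=sys.argv[1]
cv2.imwrite(f'pics/{n}.png',cv2.convertScaleAbs(cv2.resize(p['image'][250:350,310:410],None,fx=6,fy=6,interpolation=cv2.INTER_CUBIC),alpha=1.5,beta=15))
W=h.cloud(p)
c=np.radians(16.4);tx=np.array([np.cos(c),np.sin(c)]);ty=np.array([-np.sin(c),np.cos(c)])
D=W[...,:2]-[489,244.5]
X=D@tx;Y=D@ty;Z=W[...,2]
for s in(-1,1):
    m=(np.abs(X)<16)&(s*Y>20)&(s*Y<62)&(Z>30)&(Z<165)&(p['image'].max(2)<110)&(p['image'].ptp(2)<60 if hasattr(p['image'],'ptp') else np.ptp(p['image'],axis=2)<60)
    o=np.argsort(Z[m]);print(s,np.c_[X[m],Y[m],Z[m]][o][:25].round(0).tolist())
E
python3 look.py s3; python3 w.py 489 244.5 33
```

```text
t: 4.62
tcp_pos: [487.2, 245.2, 48.4]
tcp_rot: [0.99, 0.143, -0.0, -0.0]
ft_force: [-0.2, -0.2, 0.5]
opening: 61.4
-1 [[14.0, -55.0, 33.0], [4.0, -32.0, 77.0], [-15.0, -32.0, 80.0], [-3.0, -31.0, 81.0], [2.0, -30.0, 81.0], [8.0, -35.0, 84.0], [-9.0, -30.0, 85.0], [-5.0, -30.0, 85.0], [-6.0, -31.0, 86.0], [-10.0, -31.0, 87.0], [10.0, -30.0, 88.0], [6.0, -38.0, 88.0], [6.0, -30.0, 88.0], [8.0, -36.0, 89.0], [6.0, -41.0, 90.0], [3.0, -30.0, 90.0], [-0.0, -29.0, 91.0], [5.0, -42.0, 91.0], [-10.0, -32.0, 92.0], [10.0, -30.0, 92.0], [-11.0, -29.0, 93.0], [7.0, -30.0, 95.0], [4.0, -30.0, 96.0], [-0.0, -30.0, 96.0], [-12.0, -30.0, 96.0]]
1 [[-1.0, 29.0, 30.0], [-0.0, 36.0, 31.0], [15.0, 46.0, 31.0], [-7.0, 55.0, 31.0], [4.0, 29.0, 32.0], [12.0, 37.0, 32.0], [16.0, 58.0, 32.0], [12.0, 44.0, 36.0], [-10.0, 27.0, 38.0], [-5.0, 27.0, 51.0], [7.0, 37.0, 82.0], [3.0, 37.0, 82.0], [8.0, 35.0, 85.0], [7.0, 37.0, 86.0], [-3.0, 44.0, 88.0], [9.0, 35.0, 93.0], [7.0, 42.0, 93.0], [5.0, 41.0, 93.0], [9.0, 37.0, 94.0], [1.0, 37.0, 95.0], [5.0, 45.0, 95.0], [7.0, 39.0, 95.0], [2.0, 45.0, 96.0], [3.0, 42.0, 98.0], [-1.0, 45.0, 98.0]]
t 4.67 tcp [487.5 245.3  48.8] head 16.47 tilt 0.02 F [ 0.4 -0.2 -0.6] M [-0.01  0.01 -0.05] open 60.9
tool shift cm [0.12 0.12 1.58]
```

View pics/s3.png

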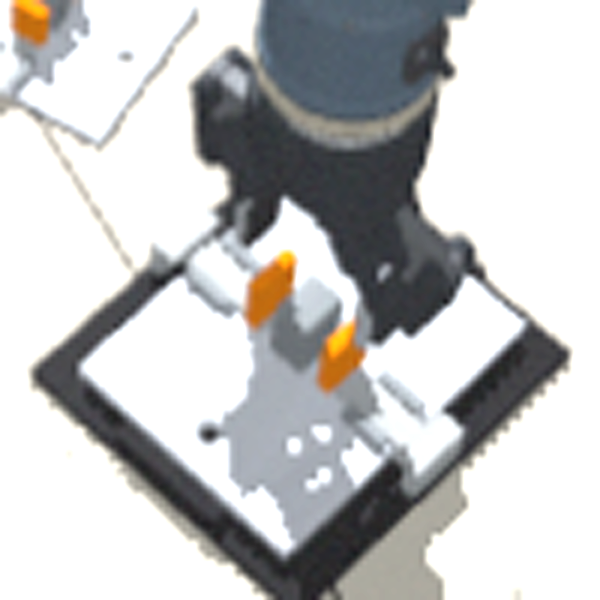

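```bash
python3 - <<'E'
from station import arm
import numpy as np,h,cv2
p=arm.read_camera('scene')
a=cv2.convertScaleAbs(cv2.resize(p['image'][260:340,320:400],None,fx=7,fy=7,interpolation=cv2.INTER_CUBIC),alpha=2.2,beta=20)
b=a.copy()
c=np.radians(16.4);tx=np.array([np.cos(c),np.sin(c),0]);ty=np.array([-np.sin(c),np.cos(c),0])
for z,col in((58,(0,0,255)),(78,(255,0,255))):
  for s in(-1,1):
    q=[]
    for X in(-11,11):
        u,v=h.proj(p,np.array([487.5,245.2,z])+tx*X+ty*s*30.5); q.append((int((u-320+.5)*7),int((v-260+.5)*7)))
    cv2.line(b,q[0],q[1],col,2)
cv2.imwrite('pics/s4.png',np.hstack([b,a[:,150:390]]))
E
```

```text
(no output)
```

View pics/s4.png

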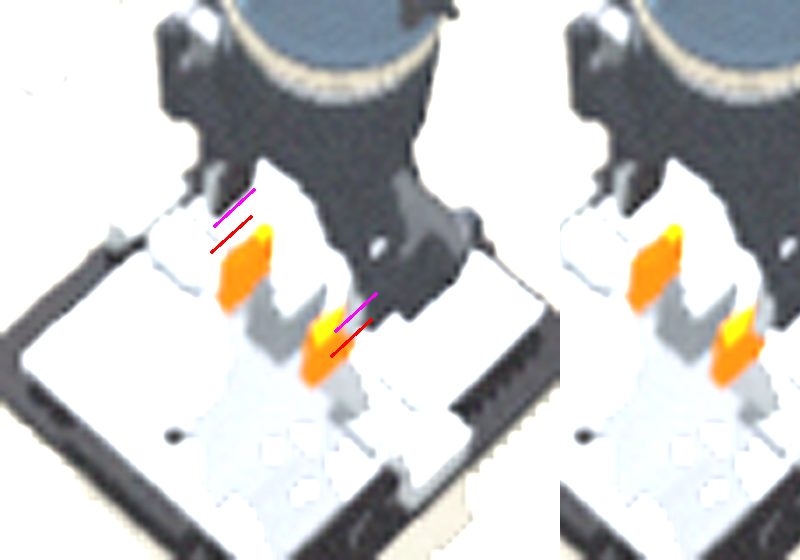

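```bash
python3 -m creep '[{"x":0.1,"y":0.1,"z":1.5,"turn":0,"claw":0.7},{"x":0,"y":0,"z":0,"turn":0,"claw":0.7},{"x":0,"y":0,"z":0,"turn":0,"claw":0.7}]';python3 w.py 489 244.5 33; python3 - <<'E'
from station import arm
import numpy as np,h,cv2
p=arm.read_camera('scene')
a=cv2.convertScaleAbs(cv2.resize(p['image'][260:340,320:400],None,fx=7,fy=7,interpolation=cv2.INTER_CUBIC),alpha=1.9,beta=10)
cv2.imwrite('pics/s5.png',a)
q=arm.read_camera('top');cv2.imwrite('pics/t5.png',cv2.convertScaleAbs(cv2.resize(q['image'][210:310,180:310],None,fx=6,fy=6,interpolation=cv2.INTER_CUBIC),alpha=1.9))
E
```

```text
t: 5.1
tcp_pos: [488.5, 244.3, 33.5]
tcp_rot: [0.99, 0.143, -0.0, 0.0]
ft_force: [0.5, 0.1, 0.7]
opening: 60.2
t 5.1 tcp [488.5 244.3  33.5] head 16.45 tilt 0.02 F [0.5 0.1 0.7] M [ 0.03 -0.02  0.  ] open 60.2
tool shift cm [ 0.05 -0.01  0.05]
```

View pics/s5.png

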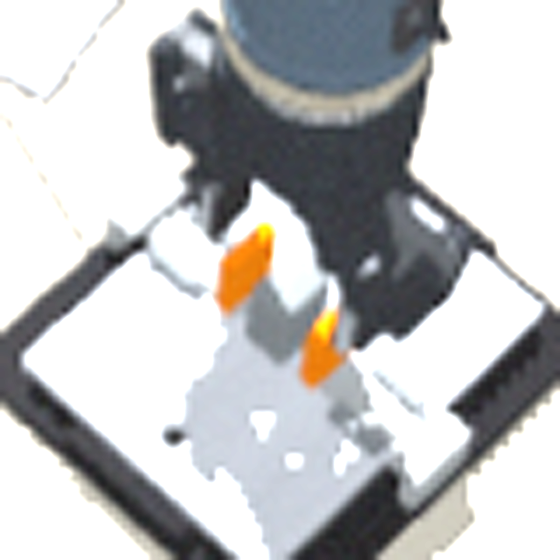

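```bash
python3 - <<'E'
from station import arm
import numpy as np,h,cv2
p=arm.read_camera('scene')
c=np.radians(16.4);tx=np.array([np.cos(c),np.sin(c),0]);ty=np.array([-np.sin(c),np.cos(c),0])
for n,Y,Xs in(('btn',26,(-13,13)),('fin',30,(-11,11)),('back',42,(-11,11)),('fin-',-30,(-11,11))):
  for X in Xs:
    print(n,X,[(z,)+tuple(int((w-o+.5)*7) for w,o in zip(h.proj(p,np.array([488.5,244.6,z])+tx*X+ty*Y),(320,260))) for z in(26,33,43,53,64,75)])
E
```

```text
btn -13 [(26, 356, 347), (33, 357, 339), (43, 359, 326), (53, 362, 314), (64, 364, 300), (75, 367, 286)]
btn 13 [(26, 309, 391), (33, 310, 383), (43, 312, 370), (53, 314, 358), (64, 316, 344), (75, 319, 330)]
fin -11 [(26, 360, 358), (33, 361, 349), (43, 364, 337), (53, 366, 324), (64, 369, 310), (75, 371, 296)]
fin 11 [(26, 320, 395), (33, 322, 386), (43, 324, 374), (53, 326, 362), (64, 328, 348), (75, 331, 334)]
back -11 [(26, 383, 378), (33, 385, 369), (43, 388, 357), (53, 390, 345), (64, 393, 331), (75, 396, 317)]
back 11 [(26, 344, 415), (33, 345, 407), (43, 348, 395), (53, 350, 382), (64, 352, 369), (75, 355, 355)]
fin- -11 [(26, 243, 257), (33, 245, 248), (43, 246, 235), (53, 248, 223), (64, 250, 208), (75, 252, 194)]
fin- 11 [(26, 204, 293), (33, 205, 284), (43, 206, 272), (53, 208, 259), (64, 209, 245), (75, 211, 231)]
```

```bash
python3 -m creep '[{"x":0,"y":0,"z":0,"turn":0,"claw":0.3},{"x":0,"y":0,"z":0,"turn":0,"claw":0.3},{"x":0,"y":0,"z":0,"turn":0,"claw":0.3},{"x":0,"y":0,"z":0,"turn":0,"claw":0.3}]' 25;python3 w.py 489 244.5 33; cat > sh.py <<'E'
import sys
from station import arm
import numpy as np,h,cv2
p=arm.read_camera('scene')
u,v,f,n=[int(x) for x in sys.argv[2:6]] 
a=cv2.convertScaleAbs(cv2.resize(p['image'][v:v+n,u:u+n],None,fx=f,fy=f,interpolation=cv2.INTER_CUBIC),alpha=1.9,beta=10)
cv2.imwrite(f'pics/{sys.argv[1]}.png',a)
E
python3 sh.py s6 320 260 7 80
```

```text
t: 5.75
tcp_pos: [489.0, 245.8, 35.3]
tcp_rot: [0.99, 0.143, 0.001, -0.001]
ft_force: [-2.1, 0.6, 9.8]
opening: 33.3
t 5.75 tcp [489.  245.8  35.3] head 16.48 tilt 0.14 F [-2.1  0.6  9.8] M [ 0.14  0.6  -0.05] open 33.3
tool shift cm [-0.03  0.12  0.23]
```

View pics/s6.png

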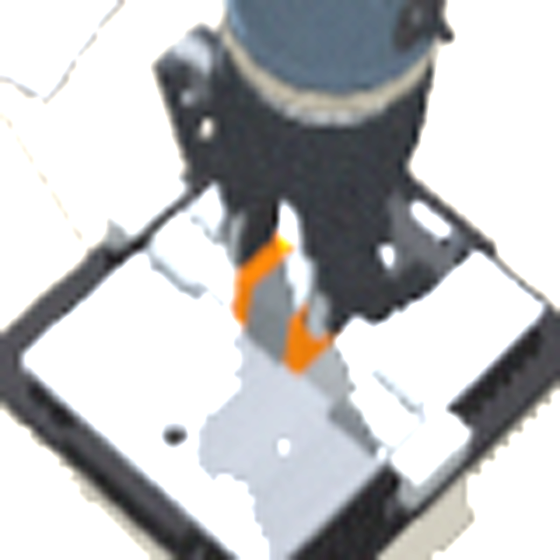

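Scene crop: both fingers now press the buttons in against the grip block, at about (262,275) and (305,340). Increase grip and lift slowly.

```bash
python3 -m creep '[{"x":0,"y":0,"z":-0.2,"turn":0,"claw":0.2},{"x":0,"y":0,"z":0,"turn":0,"claw":0.2},{"x":0,"y":0,"z":0,"turn":0,"claw":0.2}]' 60;python3 w.py 489 244.5 33; python3 sh.py s7 320 260 7 80
```

```text
t: 6.18
tcp_pos: [488.9, 245.2, 36.7]
tcp_rot: [0.99, 0.143, 0.001, -0.0]
ft_force: [-1.5, 1.1, 8.0]
opening: 26.9
t 6.17 tcp [488.9 245.2  36.7] head 16.47 tilt 0.09 F [-1.5  1.1  8. ] M [0.12 0.47 0.04] open 26.9
tool shift cm [-0.01  0.07  0.37]
```

View pics/s7.png

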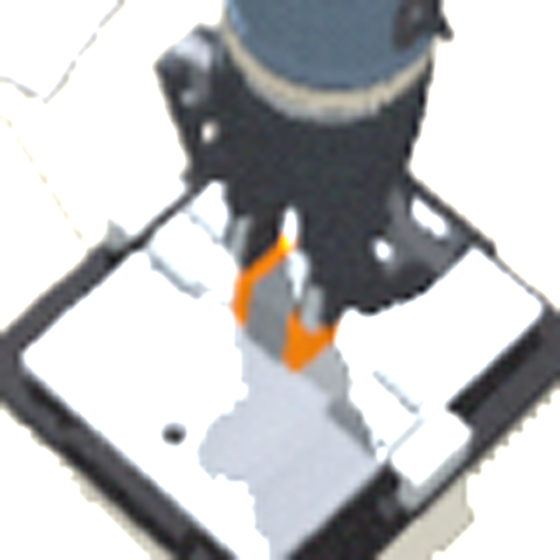

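The opening of 26.9 mm is narrower than squeezed buttons (36 mm), and there is an 8 N upward force. So the tips rest on top of the buttons, about 27 mm higher than the TCP reading says. This agrees with the depth data I measured earlier. I'll open and go lower by what the camera shows.

```bash
python3 -m creep '[{"x":0,"y":0,"z":-0.6,"turn":0,"claw":0.72},{"x":0,"y":0,"z":0,"turn":0,"claw":0.72},{"x":0,"y":0,"z":0,"turn":0,"claw":0.72},{"x":0,"y":0,"z":0,"turn":0,"claw":0.72}]' 25;python3 w.py 489 244.5 20; python3 look.py s8
```

```text
t: 6.72
tcp_pos: [488.7, 244.0, 41.5]
tcp_rot: [0.99, 0.143, -0.0, 0.0]
ft_force: [0.3, 0.4, 1.1]
opening: 61.2
t 6.72 tcp [488.7 244.   41.5] head 16.44 tilt 0.02 F [0.3 0.4 1.1] M [ 0.02  0.01 -0.02] open 61.2
tool shift cm [ 0.05 -0.04  2.15]
-1 [[11.0, -54.0, 31.0], [9.0, -34.0, 31.0], [12.0, -50.0, 32.0], [10.0, -59.0, 33.0], [-11.0, -43.0, 33.0], [13.0, -37.0, 33.0], [-9.0, -44.0, 33.0], [13.0, -45.0, 33.0], [-13.0, -44.0, 34.0], [-9.0, -33.0, 38.0], [-5.0, -32.0, 70.0], [-0.0, -32.0, 72.0], [-7.0, -31.0, 74.0], [9.0, -34.0, 76.0], [9.0, -38.0, 76.0], [7.0, -32.0, 76.0], [-4.0, -32.0, 78.0], [-7.0, -32.0, 79.0], [8.0, -35.0, 79.0], [1.0, -31.0, 80.0], [5.0, -31.0, 80.0], [4.0, -46.0, 81.0], [9.0, -38.0, 81.0], [-10.0, -31.0, 82.0], [-12.0, -33.0, 82.0]]
1 [[-0.0, 40.0, 30.0], [14.0, 42.0, 30.0], [-3.0, 27.0, 30.0], [-0.0, 37.0, 31.0], [-1.0, 29.0, 31.0], [5.0, 27.0, 31.0], [5.0, 23.0, 31.0], [5.0, 56.0, 32.0], [11.0, 50.0, 32.0], [2.0, 27.0, 32.0], [12.0, 37.0, 32.0], [-4.0, 33.0, 32.0], [-0.0, 25.0, 33.0], [-6.0, 27.0, 33.0], [10.0, 24.0, 33.0], [3.0, 39.0, 33.0], [-1.0, 39.0, 33.0], [14.0, 52.0, 33.0], [9.0, 37.0, 33.0], [10.0, 60.0, 33.0], [-8.0, 25.0, 33.0], [12.0, 58.0, 34.0], [7.0, 36.0, 34.0], [3.0, 32.0, 34.0], [8.0, 51.0, 34.0]]
```

View pics/s8.png

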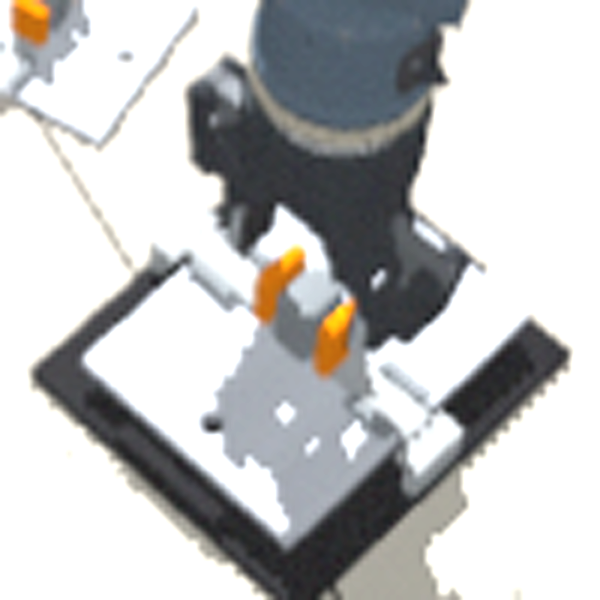

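The plate now appears raised, with depth around 32 rather than 22. The squeeze did free it and it rose with the 6 mm lift. I'll measure its pose.

```bash
python3 - <<'E'
from station import arm
import numpy as np,h,cv2,pickle
p=arm.read_camera('scene');pickle.dump(p,open('scene9.pkl','wb'))
W=h.cloud(p);c=np.radians(16.4);tx=np.array([np.cos(c),np.sin(c)]);ty=np.array([-np.sin(c),np.cos(c)])
D=W[...,:2]-[488,245.5];X=D@tx;Y=D@ty;Z=W[...,2]
m=(np.abs(X)<72)&(np.abs(Y)<58)&(np.abs(X)>25)&(Z<60)&(Z>10)
A=np.c_[X[m],Y[m],np.ones(m.sum())];s=np.linalg.lstsq(A,Z[m],rcond=None)[0]
r=np.abs(A@s-Z[m]);k=r<5;s=np.linalg.lstsq(A[k],Z[m][k],rcond=None)[0];print('plane',np.degrees(s[:2]).round(2),s[2].round(1),k.sum(),m.sum())
a=cv2.convertScaleAbs(cv2.resize(p['image'][262:357,310:410],None,fx=8,fy=6.3,interpolation=cv2.INTER_CUBIC),alpha=1.1,beta=0);cv2.imwrite('pics/s9.png',a)
E
```

```text
plane [-0.37  1.  ] 29.2 793 913
```

View pics/s9.png

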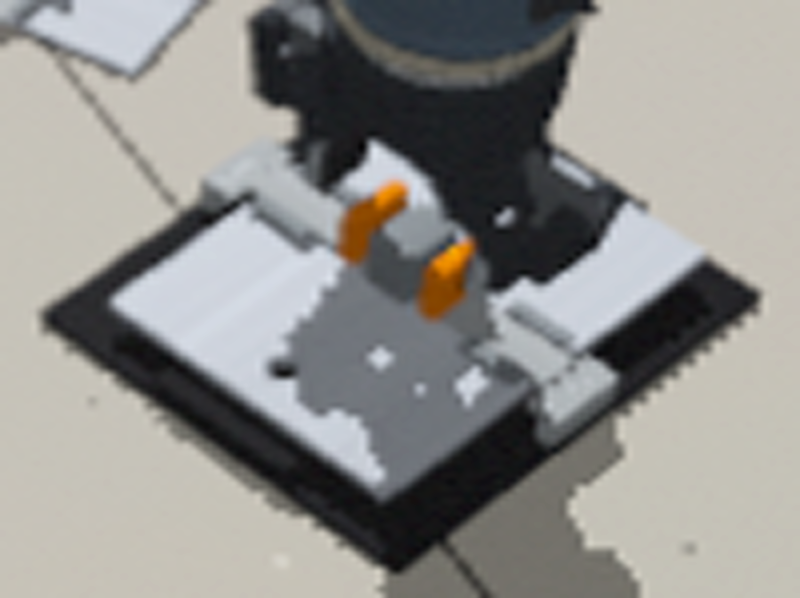

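```bash
python3 - <<'E'
import numpy as np,h,cv2,pickle
for f in('scene0.pkl','scene9.pkl'):
    p=pickle.load(open(f,'rb'))
    W=h.cloud(p);c=np.radians(16.4);tx=np.array([np.cos(c),np.sin(c)]);ty=np.array([-np.sin(c),np.cos(c)])
    D=W[...,:2]-[488,245.5];X=D@tx;Y=D@ty;Z=W[...,2]
    for xs in((-70,-35),(35,70)):
        for ys in((-56,-25),(-20,20),(25,56)):
            m=(X>xs[0])&(X<xs[1])&(Y>ys[0])&(Y<ys[1])&(Z<70)
            print(xs,ys,m.sum(),np.nanmedian(Z[m]).round(1),np.nanstd(Z[m]).round(1))
    for ys in((-78,-70),(70,78),(-60,-48),(48,60)):
        m=(np.abs(X)<6)&(Y>ys[0])&(Y<ys[1])&(Z<90);print(ys,np.nanmedian(Z[m]).round(1),m.sum())
E
```

```text
(-70, -35) (-56, -25) 135 21.7 3.6
(-70, -35) (-20, 20) 171 21.6 3.7
(-70, -35) (25, 56) 139 21.9 3.4
(35, 70) (-56, -25) 146 21.6 3.2
(35, 70) (-20, 20) 183 21.0 3.5
(35, 70) (25, 56) 140 22.0 3.1
(-78, -70) 30.0 13
(70, 78) 31.1 11
(-60, -48) 26.3 18
(48, 60) 26.1 20
(-70, -35) (-56, -25) 22 27.9 2.2
(-70, -35) (-20, 20) 2 26.6 2.7
(-70, -35) (25, 56) 101 30.3 3.1
(35, 70) (-56, -25) 138 27.8 3.2
(35, 70) (-20, 20) 186 28.3 4.4
(35, 70) (25, 56) 147 30.0 4.0
(-78, -70) 31.4 16
(70, 78) 31.4 13
(-60, -48) 32.9 17
(48, 60) 32.7 16
```

The bolts are half out and jammed against the lip faces, with the cover about 7 mm up and nearly level. I'll re-grasp lower, with tips about 40 mm above the bench.

```bash
python3 -m creep '[{"x":0,"y":0,"z":1.4,"turn":0,"claw":0.75},{"x":0,"y":0,"z":1.4,"turn":0,"claw":0.75},{"x":0,"y":0,"z":0,"turn":0,"claw":0.75},{"x":0,"y":0,"z":0,"turn":0,"claw":0.75}]' 25;python3 w.py 489 244.5 13; python3 sh.py s10 320 260 7 80
```

```text
t: 7.32
tcp_pos: [488.6, 244.4, 13.4]
tcp_rot: [0.99, 0.143, -0.0, 0.0]
ft_force: [-0.2, -0.1, 0.4]
opening: 64.0
t 7.33 tcp [488.6 244.4  13.4] head 16.46 tilt 0.02 F [-0.2 -0.1  0.4] M [ 0.02 -0.05  0.02] open 64.0
tool shift cm [0.05 0.   0.04]
```

View pics/s10.png

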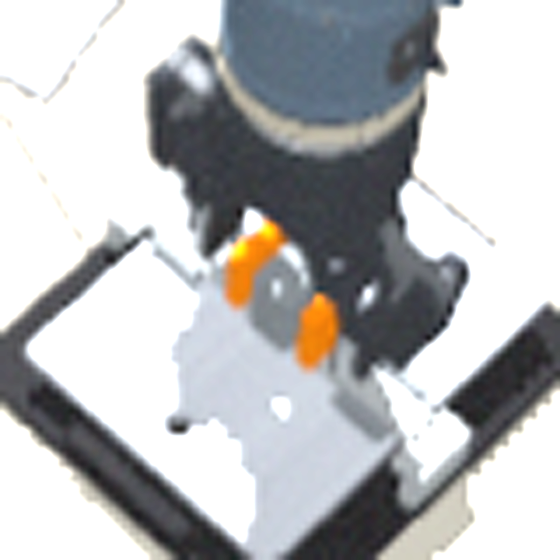

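No contact at a reading of 13 mm, which is below the plate top. That confirms the reading is about 27 mm low.

```bash
python3 -m creep '[{"x":0,"y":0,"z":0,"turn":0,"claw":0.3},{"x":0,"y":0,"z":0,"turn":0,"claw":0.3},{"x":0,"y":0,"z":0,"turn":0,"claw":0.3},{"x":0,"y":0,"z":0,"turn":0,"claw":0.3}]' 40;python3 w.py 489 244.5 13; python3 sh.py s11 320 260 7 80
```

```text
t: 7.88
tcp_pos: [488.5, 244.0, 13.5]
tcp_rot: [0.99, 0.143, -0.0, 0.0]
ft_force: [-0.3, -0.2, -2.5]
opening: 32.8
t 7.88 tcp [488.5 244.   13.5] head 16.45 tilt 0.03 F [-0.3 -0.2 -2.5] M [ 0.01 -0.08  0.03] open 32.8
tool shift cm [ 0.06 -0.03  0.05]
```

View pics/s11.png

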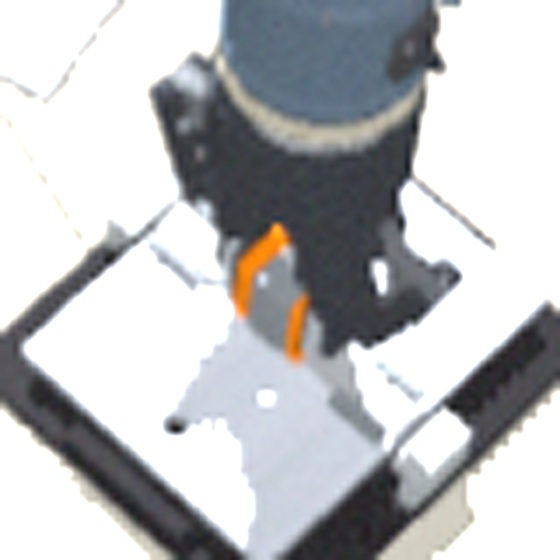

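```bash
python3 -m creep '[{"x":0,"y":0,"z":0,"turn":0,"claw":0.2},{"x":0,"y":0,"z":-0.8,"turn":0,"claw":0.2},{"x":0,"y":0,"z":-1.0,"turn":0,"claw":0.2},{"x":0,"y":0,"z":-1.5,"turn":0,"claw":0.2},{"x":0,"y":0,"z":-2.0,"turn":0,"claw":0.2},{"x":0,"y":0,"z":0,"turn":0,"claw":0.2}]' 60;python3 w.py 489 244.5 150; python3 sh.py s12 310 240 6 100
```

```text
t: 8.68
tcp_pos: [490.1, 245.2, 68.9]
tcp_rot: [0.99, 0.143, 0.002, -0.001]
ft_force: [0.1, 0.6, -3.4]
opening: 31.4
t 8.68 tcp [490.1 245.2  68.9] head 16.44 tilt 0.27 F [ 0.1  0.6 -3.4] M [-0.02  0.03 -0.04] open 31.4
tool shift cm [-0.09  0.03 -8.11]
```

View pics/s12.png

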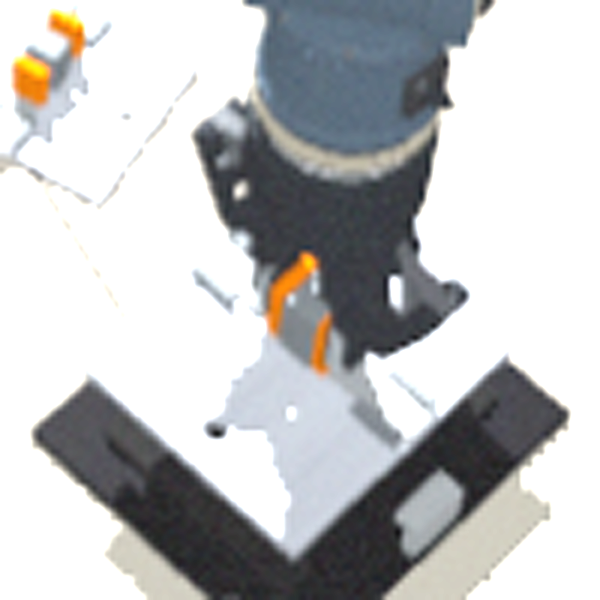

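Cover is off the dock, level, with -3.4 N weight on the wrist. Raise and turn.

```bash
python3 -m creep '[{"x":0,"y":0,"z":-2.5,"turn":0,"claw":0.2},{"x":0,"y":0,"z":-3,"turn":0,"claw":0.2},{"x":0,"y":0,"z":-2.5,"turn":0,"claw":0.2},{"x":0,"y":0,"z":-1,"turn":5,"claw":0.2},{"x":0,"y":0,"z":0,"turn":5,"claw":0.2},{"x":0,"y":0,"z":0,"turn":5,"claw":0.2},{"x":0,"y":0,"z":0,"turn":4.6,"claw":0.2},{"x":0,"y":0,"z":0,"turn":0,"claw":0.2},{"x":0,"y":0,"z":0,"turn":0,"claw":0.2}]' 60;python3 w.py 482.5 -239.5 160; python3 sh.py s13 300 230 6 100
```

```text
t: 9.85
tcp_pos: [488.3, 244.2, 156.3]
tcp_rot: [1.0, -0.027, -0.0, 0.0]
ft_force: [-0.6, -0.3, -3.1]
opening: 31.1
t 9.85 tcp [488.3 244.2 156.3] head -3.08 tilt 0.05 F [-0.6 -0.3 -3.1] M [-0.03 -0.04  0.03] open 31.1
tool shift cm [ 2.01 48.33 -0.35]
```

View pics/s13.png

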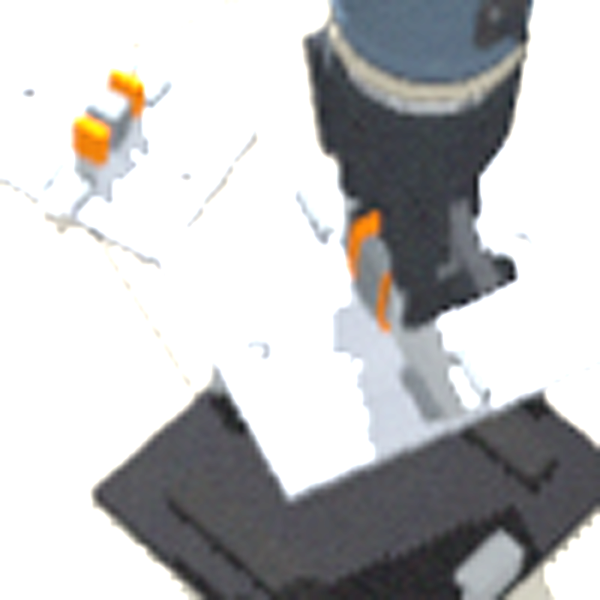

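```bash
python3 -m creep '[{"x":0.2,"y":2.5,"z":0,"turn":0,"claw":0.2},{"x":0.2,"y":5.0,"z":0,"turn":0,"claw":0.2},{"x":0.2,"y":5.5,"z":0,"turn":0,"claw":0.2},{"x":0.2,"y":5.5,"z":0,"turn":0,"claw":0.2},{"x":0.2,"y":5.5,"z":0,"turn":0,"claw":0.2},{"x":0.2,"y":5.5,"z":0,"turn":0,"claw":0.2},{"x":0.2,"y":5.5,"z":0,"turn":0,"claw":0.2},{"x":0.2,"y":5.0,"z":0,"turn":0,"claw":0.2},{"x":0.2,"y":3.5,"z":0,"turn":0,"claw":0.2},{"x":0.2,"y":2.5,"z":0,"turn":0,"claw":0.2}]' 60;python3 w.py 482.5 -239.5 160
```

```text
t: 11.15
tcp_pos: [482.9, -218.2, 156.6]
tcp_rot: [1.0, -0.028, -0.0, 0.0]
ft_force: [0.1, -0.1, -2.6]
opening: 31.6
t 11.15 tcp [ 482.9 -218.2  156.6] head -3.24 tilt 0.02 F [ 0.1 -0.1 -2.6] M [ 0.03 -0.03  0.03] open 31.6
tool shift cm [ 0.08  2.13 -0.34]
```

```bash
python3 -m creep '[{"x":0,"y":1.1,"z":0,"turn":0,"claw":0.2},{"x":0,"y":1.0,"z":2.0,"turn":0,"claw":0.2},{"x":0,"y":0,"z":2.0,"turn":0,"claw":0.2},{"x":0,"y":0,"z":1.5,"turn":0,"claw":0.2},{"x":0,"y":0,"z":0,"turn":0,"claw":0.2},{"x":0,"y":0,"z":0,"turn":0,"claw":0.2}]' 60;python3 w.py 482.5 -239.5 160; python3 - <<'E'
from station import arm
import cv2,pickle
for n in ['scene','top']:
    p=arm.read_camera(n);pickle.dump(p,open(f'{n}14.pkl','wb'))
    if n=='scene': a=cv2.resize(p['image'][120:220,225:335],None,fx=6,fy=6,interpolation=cv2.INTER_CUBIC)
    else: a=cv2.resize(p['image'][210:310,350:470],None,fx=6,fy=6,interpolation=cv2.INTER_CUBIC)
    cv2.imwrite(f'pics/{n}14.png',a)
E
```

```text
t: 11.9
tcp_pos: [482.9, -236.8, 102.3]
tcp_rot: [1.0, -0.027, 0.001, 0.0]
ft_force: [0.0, -0.4, -3.0]
opening: 31.8
t 11.9 tcp [ 482.9 -236.8  102.3] head -3.1 tilt 0.07 F [ 0.  -0.4 -3. ] M [-0.04  0.03  0.01] open 31.8
tool shift cm [-0.02  0.27 -5.77]
```

View pics/scene14.png

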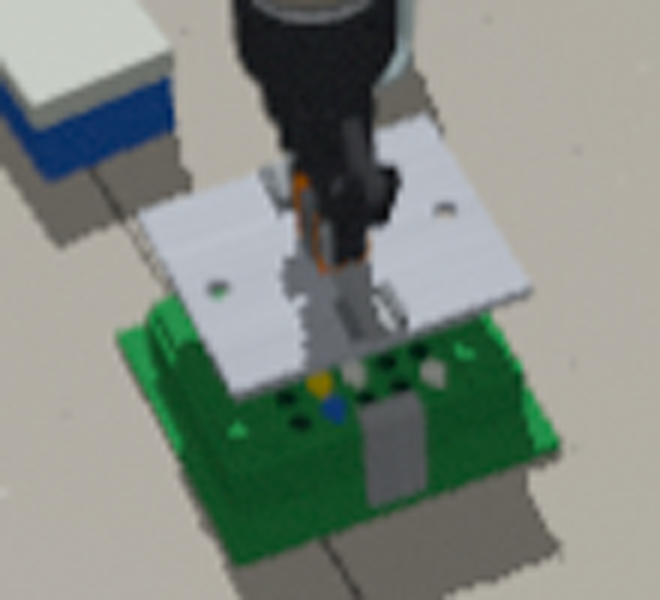

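View pics/top14.png

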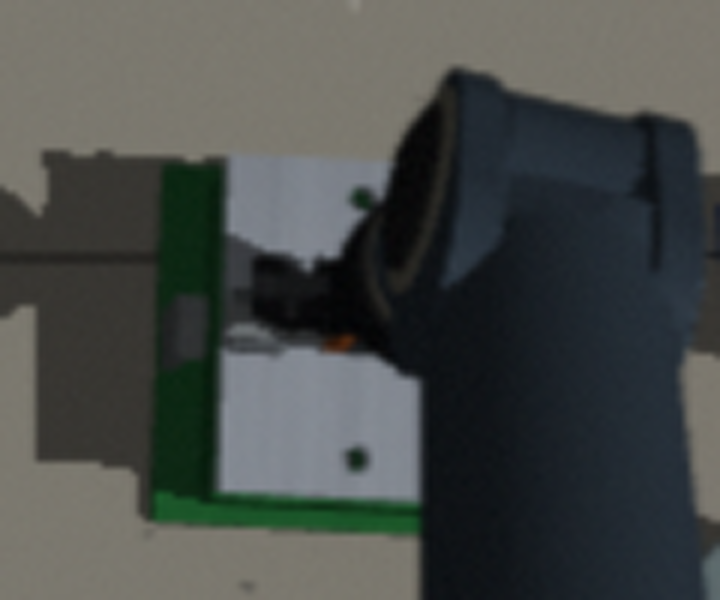

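Scene and top crops: the cover is held level over the rack, with both holes visible (scene (218,287) and (445,208); top (363,198) and (357,459)). I'll refine the holes and triangulate.

```bash
cat > tri.py <<'E'
import numpy as np,h,cv2
def tri(T,a,S,b):
    A=[];c=[]
    for p,(u,v) in((T,a),(S,b)):
        x0=h.pix2w(p,u,v,0);d=h.pix2w(p,u,v,1)-x0;d/=np.linalg.norm(d);M=np.eye(3)-np.outer(d,d);A.append(M);c.append(M@x0)
    return np.linalg.solve(A[0]+A[1],c[0]+c[1])
def hole(p,u,v,r=5):
    u0,v0=int(round(u)),int(round(v));w=p['image'][v0-r:v0+r+1,u0-r:u0+r+1].astype(float)[...,[0,2]].mean(-1)
    bg=np.median(np.r_[w[0],w[-1],w[:,0],w[:,-1]]);d=np.clip(bg-w-0.15*bg,0,None)
    yy,xx=np.mgrid[-r:r+1,-r:r+1];d[np.hypot(xx,yy)>r-.5]=0
    return u0+(d*xx).sum()/d.sum(),v0+(d*yy).sum()/d.sum(),d.sum()/bg
E
python3 - <<'E'
import pickle,numpy as np,h,tri
T=pickle.load(open('top14.pkl','rb'));S=pickle.load(open('scene14.pkl','rb'))
cp=lambda c,o,f:[o[i]+(c[i]+.5)/f-.5 for i in(0,1)]
H=[]
for t,s in(((363,198),(218,287)),((357,459),(445,208))):
    a=cp(t,(350,210),6);b=cp(s,(225,120),6)
    a2=tri.hole(T,*a,4);b2=tri.hole(S,*b,5)
    print(np.round(a,2),np.round(a2,2),np.round(b,2),np.round(b2,2))
    X=tri.tri(T,a2[:2],S,b2[:2]);print(X.round(1),'eyeball',tri.tri(T,a,S,b).round(1));H.append(X)
z=(H[0][2]+H[1][2])/2
d=H[0]-H[1];print('mid',((H[0]+H[1])/2).round(1),np.linalg.norm(d).round(1),np.degrees(np.arctan2(d[1],d[0])).round(2))
W=h.cloud(S);D=np.linalg.norm(W[...,:2]-((H[0]+H[1])/2)[:2],axis=-1)
m=(D<62)&(D>40);print('z depth',np.nanmedian(W[m][:,2]))
for n,p,q in(('T',T,[cp((363,198),(350,210),6),cp((357,459),(350,210),6)]),('S',S,[cp((218,287),(225,120),6),cp((445,208),(225,120),6)])):
    P=[h.pix2w(p,*tri.hole(p,*x,4)[:2],plane=118) for x in q];print(n,((P[0]+P[1])/2).round(1),np.degrees(np.arctan2(*(P[0]-P[1])[[1,0]])).round(2))
E
```

```text
[410.08 242.58] [410.7  243.47  10.98] [260.92 167.42] [260.85 167.77   1.97]
[ 540.5 -244.3  109.4] eyeball [ 541.7 -241.3  114.9]
[409.08 286.08] [408.97 286.1    6.36] [298.75 154.25] [298.84 154.34   1.12]
[ 421.5 -234.4  115.1] eyeball [ 421.6 -234.7  115.2]
mid [ 481.  -239.3  112.2] 119.5 -4.76
z depth 403.4386194776006
T [ 481.4 -239.1  118. ] -4.14
S [ 481.9 -233.5  118. ] -2.61
```

```bash
python3 -m creep '[{"x":0.18,"y":0.23,"z":0,"turn":0,"claw":0.2},{"x":0,"y":0,"z":1.0,"turn":0,"claw":0.2},{"x":0,"y":0,"z":0.7,"turn":0,"claw":0.2},{"x":0,"y":0,"z":0,"turn":0,"claw":0.2},{"x":0,"y":0,"z":0,"turn":0,"claw":0.2}]' 60;python3 w.py; python3 - <<'E'
from station import arm
import cv2,pickle
for n in ['scene','top']:
    p=arm.read_camera(n);pickle.dump(p,open(f'{n}15.pkl','wb'))
    if n=='scene': a=cv2.resize(p['image'][135:195,240:320],None,fx=10,fy=10,interpolation=cv2.INTER_CUBIC)
    else: a=cv2.resize(p['image'][230:300,375:435],None,fx=8.5,fy=8.5,interpolation=cv2.INTER_CUBIC)
    cv2.imwrite(f'pics/{n}15.png',cv2.convertScaleAbs(a,alpha=1.2))
E
```

```text
t: 12.62
tcp_pos: [483.9, -239.4, 84.6]
tcp_rot: [1.0, -0.027, -0.0, -0.0]
ft_force: [0.6, 0.1, -2.4]
opening: 31.4
t 12.62 tcp [ 483.9 -239.4   84.6] head -3.14 tilt 0.01 F [ 0.6  0.1 -2.4] M [0.01 0.01 0.02] open 31.4
```

View pics/scene15.png

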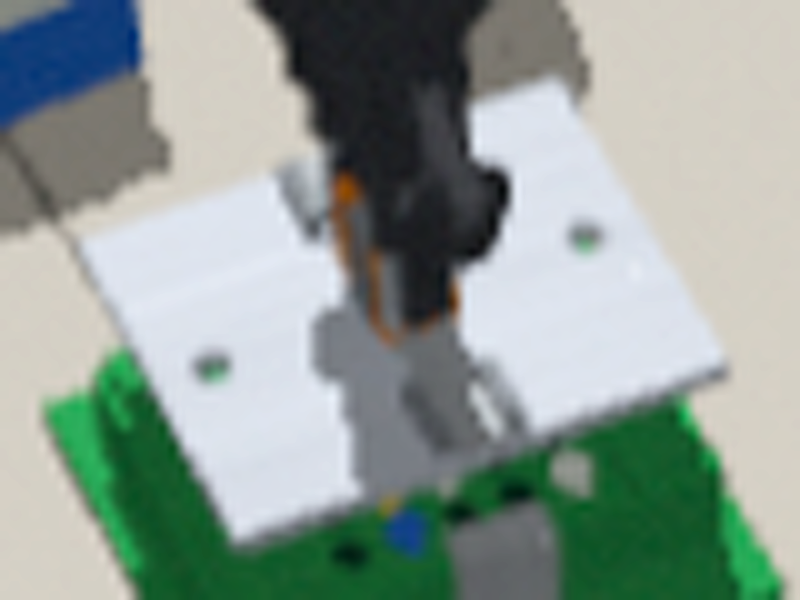

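View pics/top15.png

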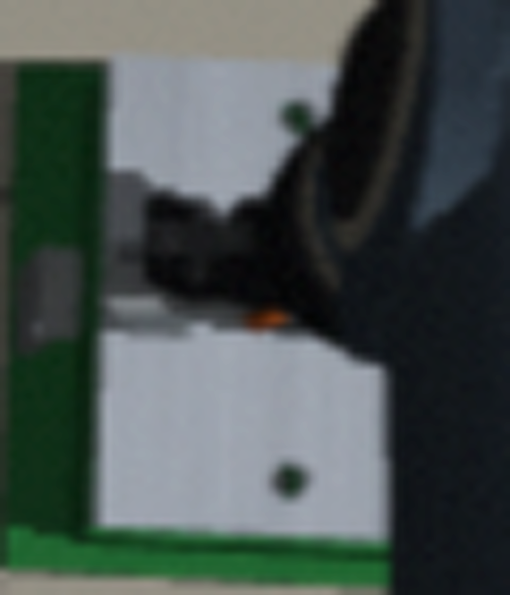

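```bash
cat > cmp.py <<'E'
import pickle,numpy as np,h,tri
def run(k,tc,to,tf,sc,so,sf,z):
    T=pickle.load(open(f'top{k}.pkl','rb'));S=pickle.load(open(f'scene{k}.pkl','rb'))
    cp=lambda c,o,f:[o[i]+(c[i]+.5)/f-.5 for i in(0,1)]
    pT=[np.array([544.1,-244.6]),np.array([424.6,-238.])];pS=[np.array([542,-242.6]),np.array([422.2,-235.7])]
    for i in(0,1):
        a=cp(tc[i],to,tf);b=cp(sc[i],so,sf);X=tri.tri(T,a,S,b)
        print('tri',X.round(1),'need T',(pT[i]-h.pix2w(T,*a,plane=z)[:2]).round(1),'S',(pS[i]-h.pix2w(S,*b,plane=z)[:2]).round(1),'tri',((pT[i]+pS[i])/2-X[:2]).round(1))
E
python3 -c "
import cmp
for z in(95,98,101): cmp.run(15,((297,117),(290,480)),(375,230),8.5,((211,366),(585,236)),(240,135),10,z)"
```

```text
tri [ 542.8 -243.4   96.6] need T [-0.2  0.1] S [0.8 0.8] tri [ 0.3 -0.2]
tri [ 423.  -237.3   96.1] need T [0.2 0.6] S [0.9 1.2] tri [0.4 0.4]
tri [ 542.8 -243.4   96.6] need T [ 0.3 -0.5] S [-0.1 -1.6] tri [ 0.3 -0.2]
tri [ 423.  -237.3   96.1] need T [0.4 0. ] S [-0.3 -1.1] tri [0.4 0.4]
tri [ 542.8 -243.4   96.6] need T [ 0.8 -1.1] S [-1. -4.] tri [ 0.3 -0.2]
tri [ 423.  -237.3   96.1] need T [ 0.6 -0.6] S [-1.5 -3.5] tri [0.4 0.4]
```

Aligned within about 0.5 mm at both pins, underside about 88 mm. Descending with force checks.

```bash
python3 -m creep '[{"x":0,"y":0,"z":0.4,"turn":0,"claw":0.2},{"x":0,"y":0,"z":0.4,"turn":0,"claw":0.2},{"x":0,"y":0,"z":0.4,"turn":0,"claw":0.2},{"x":0,"y":0,"z":0,"turn":0,"claw":0.2}]' 60;python3 w.py; python3 - <<'E'
from station import arm
import cv2,pickle
p=arm.read_camera('scene')
a=cv2.resize(p['image'][135:195,240:320],None,fx=10,fy=10,interpolation=cv2.INTER_CUBIC)
cv2.imwrite(f'pics/scene16.png',cv2.convertScaleAbs(a,alpha=1.2))
E
```

```text
t: 13.22
tcp_pos: [483.5, -239.3, 72.2]
tcp_rot: [1.0, -0.027, -0.0, -0.0]
ft_force: [-0.0, -0.3, -2.5]
opening: 31.6
t 13.22 tcp [ 483.5 -239.3   72.2] head -3.15 tilt 0.05 F [-0.  -0.3 -2.5] M [-0.01  0.   -0.05] open 31.6
```

View pics/scene16.png

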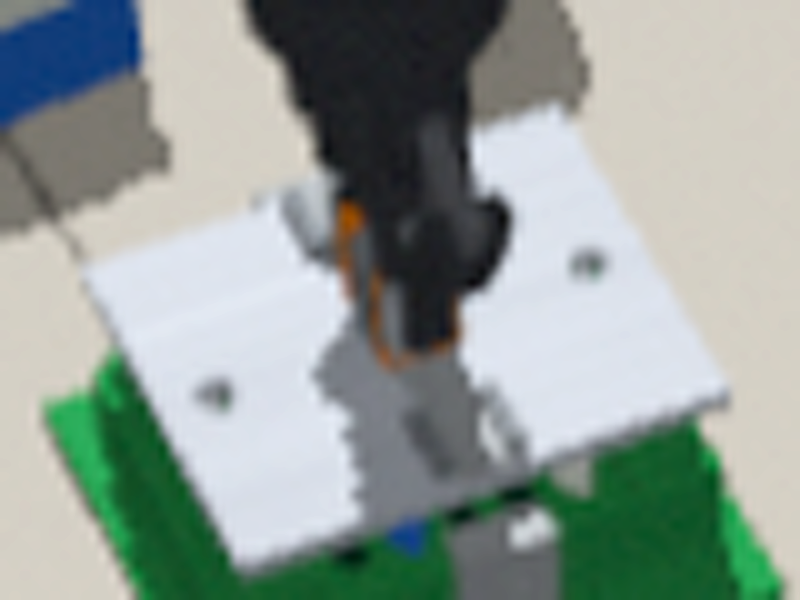

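Pin tips show inside both holes at (215,395) and (588,264), with no contact force. Continue.

```bash
python3 -m creep '[{"x":0,"y":0,"z":0.4,"turn":0,"claw":0.2},{"x":0,"y":0,"z":0.4,"turn":0,"claw":0.2},{"x":0,"y":0,"z":0,"turn":0,"claw":0.2}]' 60;python3 w.py
```

```text
t: 13.65
tcp_pos: [483.5, -239.3, 64.3]
tcp_rot: [1.0, -0.027, -0.0, -0.0]
ft_force: [-0.0, -0.4, -1.9]
opening: 31.9
t 13.65 tcp [ 483.5 -239.3   64.3] head -3.15 tilt 0.05 F [-0.  -0.4 -1.9] M [ 0.06  0.03 -0.01] open 31.9
```

```bash
python3 -m creep '[{"x":0,"y":0,"z":0.4,"turn":0,"claw":0.2},{"x":0,"y":0,"z":0.3,"turn":0,"claw":0.2},{"x":0,"y":0,"z":0,"turn":0,"claw":0.2}]' 60;python3 w.py
```

```text
t: 14.02
tcp_pos: [483.6, -239.4, 57.4]
tcp_rot: [1.0, -0.027, -0.0, -0.0]
ft_force: [0.2, 0.7, -1.9]
opening: 31.3
t 14.03 tcp [ 483.6 -239.4   57.4] head -3.15 tilt 0.03 F [ 0.2  0.7 -1.9] M [-0.02 -0.    0.06] open 31.3
```

```bash
python3 -m creep '[{"x":0,"y":0,"z":0.3,"turn":0,"claw":0.2},{"x":0,"y":0,"z":0.3,"turn":0,"claw":0.2},{"x":0,"y":0,"z":0,"turn":0,"claw":0.2}]' 60;python3 w.py
```

```text
t: 14.4
tcp_pos: [483.7, -239.4, 51.4]
tcp_rot: [1.0, -0.027, -0.0, -0.0]
ft_force: [0.2, -0.1, -2.9]
opening: 31.6
t 14.4 tcp [ 483.7 -239.4   51.4] head -3.15 tilt 0.03 F [ 0.2 -0.1 -2.9] M [-0.04 -0.03 -0.01] open 31.6
```

```bash
python3 -m creep '[{"x":0,"y":0,"z":0.2,"turn":0,"claw":0.2},{"x":0,"y":0,"z":0.1,"turn":0,"claw":0.2},{"x":0,"y":0,"z":0,"turn":0,"claw":0.2}]' 60;python3 w.py
```

```text
t: 14.78
tcp_pos: [483.9, -239.5, 48.8]
tcp_rot: [1.0, -0.027, 0.0, 0.0]
ft_force: [-0.3, 0.8, -1.6]
opening: 31.4
t 14.78 tcp [ 483.9 -239.5   48.8] head -3.15 tilt 0.01 F [-0.3  0.8 -1.6] M [0.02 0.05 0.02] open 31.4
```

```bash
python3 -m creep '[{"x":0,"y":0,"z":0.2,"turn":0,"claw":0.2},{"x":0,"y":0,"z":0,"turn":0,"claw":0.2}]' 60;python3 w.py
```

```text
t: 15.02
tcp_pos: [484.0, -239.6, 48.7]
tcp_rot: [1.0, -0.028, -0.0, 0.0]
ft_force: [-5.8, 2.0, 13.4]
opening: 31.5
t 15.03 tcp [ 484.  -239.6   48.7] head -3.15 tilt 0.05 F [-5.8  2.  13.4] M [0.51 1.01 0.04] open 31.5
```

```bash
python3 -m creep '[{"x":0,"y":0,"z":0.2,"turn":0,"claw":0.2},{"x":0,"y":0,"z":0,"turn":0,"claw":0.2}]' 60;python3 w.py
```

```text
t: 15.28
tcp_pos: [484.1, -239.6, 48.6]
tcp_rot: [1.0, -0.028, -0.0, 0.001]
ft_force: [-9.2, 3.3, 27.9]
opening: 31.4
t 15.28 tcp [ 484.1 -239.6   48.6] head -3.16 tilt 0.09 F [-9.2  3.3 27.9] M [0.89 2.07 0.06] open 31.4
```

```bash
cat > chk.py <<'E'
import sys
from station import arm
import numpy as np,h,cv2,pickle
p=arm.read_camera('scene');pickle.dump(p,open('chk.pkl','wb'))
a=cv2.resize(p['image'][145:220,235:325],None,fx=8,fy=8,interpolation=cv2.INTER_CUBIC)
cv2.imwrite(f'pics/{sys.argv[1]}.png',cv2.convertScaleAbs(a,alpha=1.2))
W=h.cloud(p);c=np.radians(-3.2);tx=np.array([np.cos(c),np.sin(c)]);ty=np.array([-np.sin(c),np.cos(c)])
D=W[...,:2]-[482.5,-239.5];X=D@tx;Y=D@ty;Z=W[...,2]
for xs in((-74,-30),(30,74)):
    for ys in((-57,-20),(20,57)):
        m=(X>xs[0])&(X<xs[1])&(Y>ys[0])&(Y<ys[1])&(Z<80)&(Z>40);print(xs,ys,m.sum(),np.nanmedian(Z[m]).round(1))
E
python3 chk.py s17; python3 w.py
```

```text
(-74, -30) (-57, -20) 82 59.3
(-74, -30) (20, 57) 149 60.7
(30, 74) (-57, -20) 132 59.6
(30, 74) (20, 57) 155 59.8
t 15.32 tcp [ 484.1 -239.6   48.6] head -3.16 tilt 0.09 F [-9.   3.9 28.6] M [0.93 2.07 0.02] open 31.3
```

View pics/s17.png

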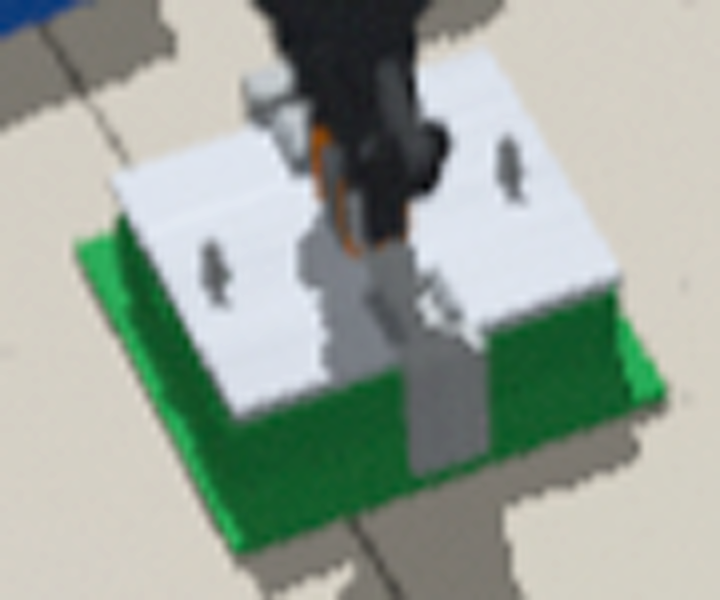

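Seated: both pins stand through the holes at (213,270) and (510,165), and the plate is level at about 60 mm. Ease the push and release.

```bash
python3 -m creep '[{"x":0,"y":0,"z":-0.2,"turn":0,"claw":0.2},{"x":0,"y":0,"z":0,"turn":0,"claw":0.8},{"x":0,"y":0,"z":0,"turn":0,"claw":0.8},{"x":0,"y":0,"z":0,"turn":0,"claw":0.8},{"x":0,"y":0,"z":0,"turn":0,"claw":0.8}]' 30;python3 w.py;python3 chk.py s18
```

```text
t: 15.95
tcp_pos: [484.0, -239.5, 46.6]
tcp_rot: [1.0, -0.027, 0.0, -0.0]
ft_force: [1.3, -0.1, -0.5]
opening: 68.5
t 15.95 tcp [ 484.  -239.5   46.6] head -3.15 tilt 0.01 F [ 1.3 -0.1 -0.5] M [ 0.    0.03 -0.01] open 68.5
(-74, -30) (-57, -20) 78 59.2
(-74, -30) (20, 57) 147 60.2
(30, 74) (-57, -20) 132 60.1
(30, 74) (20, 57) 156 60.1
```

View pics/s18.png

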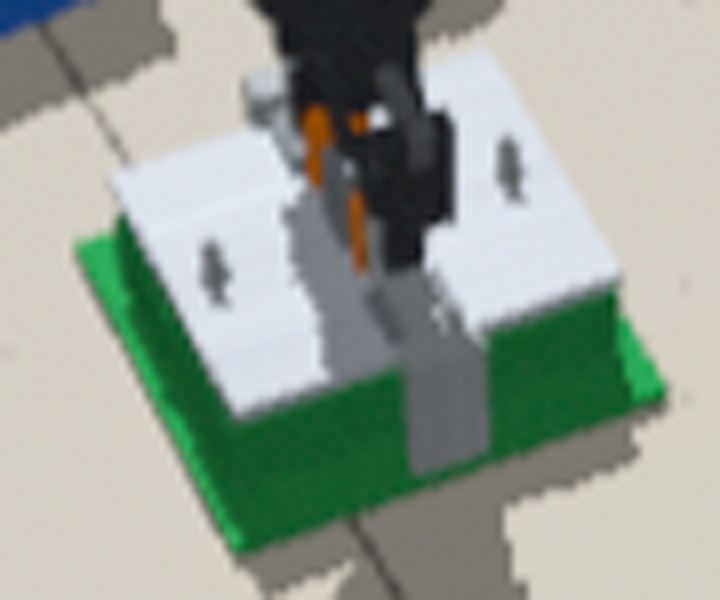

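Buttons sprang out and the cover stayed down. Rise straight up, then clear the view.

```bash
python3 -m creep '[{"x":0,"y":0,"z":-1,"turn":0,"claw":0.8},{"x":0,"y":0,"z":-2,"turn":0,"claw":0.8},{"x":0,"y":0,"z":-4,"turn":0,"claw":0.8},{"x":0,"y":0,"z":-5,"turn":0,"claw":1},{"x":0,"y":-5,"z":-3,"turn":0,"claw":1},{"x":0,"y":-5,"z":0,"turn":0,"claw":1},{"x":0,"y":-5,"z":0,"turn":0,"claw":1},{"x":0,"y":-5,"z":0,"turn":0,"claw":1},{"x":0,"y":0,"z":0,"turn":0,"claw":1},{"x":0,"y":0,"z":0,"turn":0,"claw":1}]' 30;python3 w.py;python3 chk.py s19; python3 - <<'E'
from station import arm
import cv2,pickle
p=arm.read_camera('top');pickle.dump(p,open('top20.pkl','wb'))
cv2.imwrite('pics/t20.png',p['image'])
cv2.imwrite('pics/t20c.png',cv2.resize(p['image'][225:310,360:450],None,fx=7,fy=7,interpolation=cv2.INTER_CUBIC))
E
```

```text
t: 17.25
tcp_pos: [494.9, -40.3, 197.2]
tcp_rot: [1.0, -0.028, 0.0, 0.0]
ft_force: [0.6, -0.7, -0.5]
opening: 85.4
t 17.25 tcp [494.9 -40.3 197.2] head -3.16 tilt 0.06 F [ 0.6 -0.7 -0.5] M [-0.06 -0.02  0.02] open 85.4
(-74, -30) (-57, -20) 86 60.3
(-74, -30) (20, 57) 111 60.3
(30, 74) (-57, -20) 138 59.2
(30, 74) (20, 57) 149 60.5
```

View pics/s19.png

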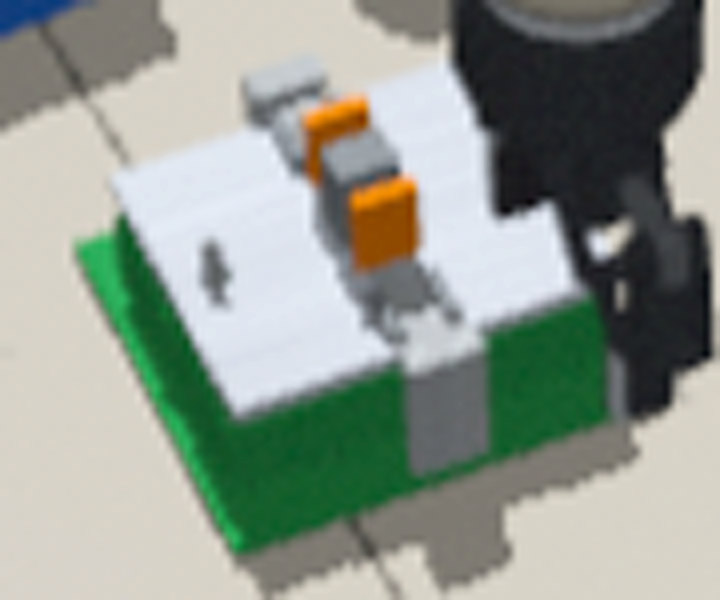

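View pics/t20c.png

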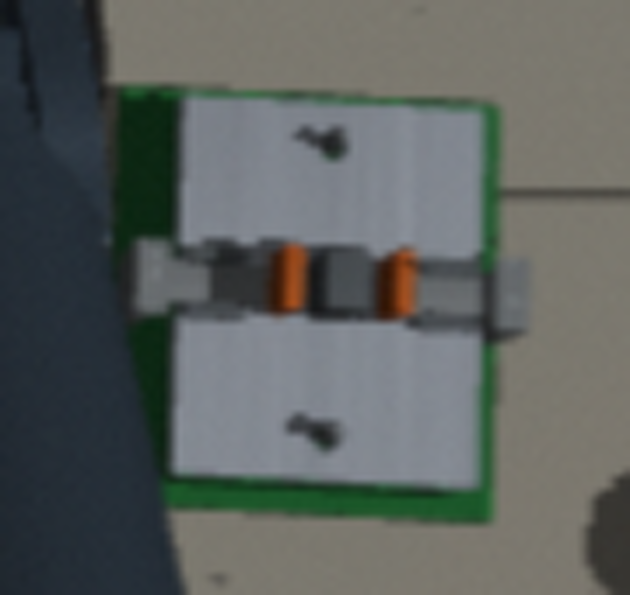

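View pics/t20.png

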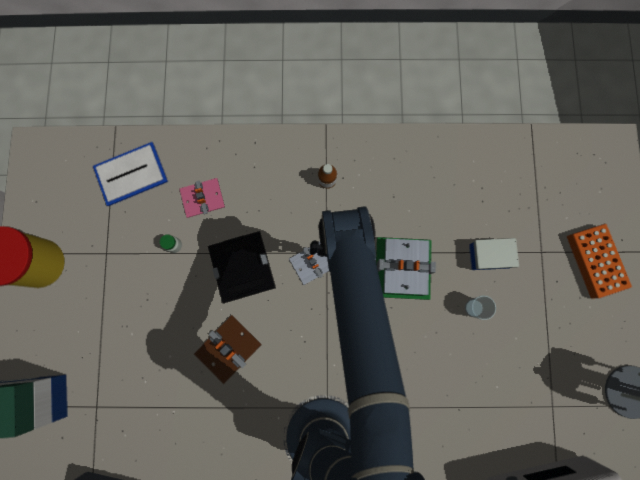

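Top view: the cover sits on the rack, with pins at (404,245) and (405,287). Both buttons are sprung out symmetrically about the block, and the bolts run under both keepers. The bystanders and look-alikes are at the same pixels as before. Handing in.

```bash
python3 -c "
from station import arm
arm.sign_off()"
```

```text
the job is handed in; nothing more can be done
```

The large grey cover is off the black dock and sits on the green rack, with both pins through its holes and both latches sprung out under the keepers. I handed the job in at about 17.4 s, with the gripper clear of everything.

**Last checks:**
- **Seating:** the plate's top is level at about 60 mm, against 61 mm nominal. On lowering, it came to a hard stop with 28 N of push.
- **Latches:** the top picture shows both buttons out, evenly either side of the block, about 56 mm across in a rough measurement (52 mm nominal when free). I judged the bolts to be under the lips from the pictures; I did not test it by pulling.
- **Other things:** the bottle, tip box, beaker, jar and the look-alike covers show at the same pixels as at the start.

**What disagreed or went wrong:**
- **TCP height:** by camera and by contact, the fingertips stood about 27 mm higher than the TCP height reading, so I went by the camera for height.
- **First squeeze:** because of that, the first squeeze caught only the tops of the buttons. It freed the cover and raised it about 7 mm before I let go, and it hung on half-out bolts in the dock. I then squeezed it again lower down and lifted it off cleanly.
- **Opening:** with the buttons squeezed, the reading was 31–33 mm instead of 36 mm. I found no cause.

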